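# Set out containers by height on the coaster row

### The job

Before the lights go out, take the four containers that stand about in front of the wooden board - the chemical bottle, the developing tank, the dropper bottle and the film canister - and set them upright in order of height on its row of four coasters, so that each can be found by feel: the tallest on the red coaster at one end, then each next shorter one on the next coaster, down to the shortest on the white coaster. Put each in the middle of its coaster, set them down rather than drop them, knock nothing over, and leave the lens jar and the bulb blower where they are.

Things in the scene. Friction and masses are not known exactly. Their poses are not given: they have to be found in the camera images.
- bottle: tallest: black chemical bottle, cream label, 158 mm high. Body 47 mm (its x) by 56 mm (its y), straight-sided up to 100 mm, then sloping in below the cap; fixed black cap, 38 mm across from 132 to 158 mm, can be gripped. About 0.25 kg. Base slightly rounded: may lean 2 degrees, no harm. Origin: centre of its underside, z up. Stands upright on the bench at the start in front of the board.
- tank: second tallest: black round developing tank with a red cap, 116 mm high. Body and lid 68 to 70 mm across up to 100 mm; the red cap, firmly fixed, is 44 mm across from 100 to 116 mm and can be gripped. About 0.32 kg. Origin: centre of its underside, z up. Stands upright on the bench at the start in front of the board.
- dropper: third: amber dropper bottle with black top, 96 mm high (not the like one far back by the timer). Body 32 mm across straight-sided up to 44 mm, rounding to a collar 21 mm across (59 to 72 mm), rubber bulb 13 mm across above. About 0.06 kg. Origin: centre of its underside, z up. Stands upright on the bench at the start in front of the board.
- canister: shortest: pale film canister with grey cap, 51 mm high; body 31 mm across, cap 34 mm across from 44 to 51 mm. About 0.03 kg. Origin: centre of its underside, z up. Stands upright on the bench at the start in front of the board.
- coaster_red: red fixed flat round coaster, 84 mm across, 4 mm thick, lying on a fixed pale wooden board (100 mm deep, 395 mm long, 12 mm high) that stands at a slant on the bench; its upper face is 16 mm above the bench. Origin: centre of its underside, z up. The four coasters lie in one straight row along the board, 95 mm from centre to centre; red and white are the two ends, which is left and which right changes. Tallest thing here.
- coaster_grey_a: one of the two grey coasters in the middle of the row, a fixed flat round coaster, 84 mm across, 4 mm thick, lying on a fixed pale wooden board (100 mm deep, 395 mm long, 12 mm high) that stands at a slant on the bench; its upper face is 16 mm above the bench. Origin: centre of its underside, z up. Either grey one may be next to the red one.
- coaster_grey_b: the other grey coaster in the middle of the row, a fixed flat round coaster, 84 mm across, 4 mm thick, lying on a fixed pale wooden board (100 mm deep, 395 mm long, 12 mm high) that stands at a slant on the bench; its upper face is 16 mm above the bench. Origin: centre of its underside, z up. Either grey one may be next to the red one.
- coaster_white: white fixed flat round coaster, 84 mm across, 4 mm thick, lying on a fixed pale wooden board (100 mm deep, 395 mm long, 12 mm high) that stands at a slant on the bench; its upper face is 16 mm above the bench. Origin: centre of its underside, z up. End of the row opposite red; shortest thing here.
- lens_jar: bystander, leave it: clear screw jar with a wide black lid and a lens inside, 54 mm across, 42 mm high, loose, not part of the row. Origin: centre of its underside, z up. Stands upright on the bench at the start in front of the board.
- blower: bystander, leave it: black rubber bulb blower with a red nozzle, 50 x 98 mm (nozzle along its y), 50 mm high, loose, lying right of the board. Origin: under its middle, z up.
Things that resemble listed ones, but are neither listed nor needed, are in the scene too. Leave any green or purple look-alike of the dropper alone.

How it is judged:
By the outcome, as a careful person would: the job done as asked, in the order asked, and still so for the second after the job is handed in, with the robot touching nothing.
It also fails if it takes over 109 s, if anything falls off the work surface, if the arm or the gripper's body presses on something with over 40 N, if the wrist force passes 120 N, or if a joint passes its speed limit or range.

### The arm

A 6-joint arm with a two-finger parallel gripper is mounted at the origin on a cart in front of the work surface, level with it; the furniture and walls round the work are solid. World frame = base frame: x ahead of the robot, y to its left, z up, the work surface at z = 0. Lengths are in mm, angles in rad, forces in N, time in s.
With the tool pointing down it reaches from about 300 to 775 mm from the base axis. Payload 14.6 kg.
Tool frame: the origin (TCP) lies at the very end of the fingers, on their centre line; the grasp point (between the pads) lies 19 mm behind it; y points along the fingers, z is the direction in which the jaws open and shut, and the axes are right-handed (so a half turn about y gives the same grasp; the last joint's range is limited). The gripper opens to 94 mm and grips with 3 to 60 N. Pads are 16 mm wide; open, the fingers measure 119 mm over their backs; the gripper's body (75 mm by 177 mm) begins 78 mm behind the grasp point.
Start: joints at [-1.397, 0.3, 1.521, -0, 1.321, -0.067], TCP at [131.157, -534.123, 205.446] pointing down, gripper open.
Joint ranges: [-3.03, 3.03], [-0.79, 2.21], [0.23, 2.52], [-1.04, 4.18], [0, 3.07], [-2.55, 2.55]. Speed limits (rad/s): [2.22, 2.22, 2.57, 3.14, 3.14, 3.14].

### API

Orientations are given as [roll, pitch, yaw] about the fixed x, y, z axes, in that order (R = Rz(yaw) Ry(pitch) Rx(roll)).
In Python, from cell import monitor, optics, manip gives the robot as it stands.
- The arm moves only by the shell command python3 -m creep 'ROWS' [FORCE]. ROWS is JSON, a list of rows, each an object of numbers: "tx", "ty", "tz": the shift along the tool's x, y, z scaled (see below); "turn": the turn about the tool's y scaled (see below); "fingers": the finger opening in mm, from 0 to 94. In form: [{"tx": .., "ty": .., "tz": .., "turn": .., "fingers": ..}, ...]. A call has 1 to 20 rows; each row is the pose to reach, as a shift and turn from the pose measured when the call began, along the tool's axes at that moment, turning the shorter way round; what a row does not reach only later rows make up. The controller multiplies each number of a shift by 200 mm and each number of a turn by pi rad. A row lasts 1/10 s, in which the tool goes at most 50 mm and 8.59 degrees, less where a joint would pass 70% of its speed; a pose out of reach is approached as far as the arm can. A call with a number of a shift or a turn outside -1 to 1 is refused whole. A call with a gripper value outside its range is refused whole. The fingers move at their own pace and stop on an object; FORCE is the grip in N (left out, the last holds). Time passes only in rows, so rows that repeat a pose let the fingers close. It gives the time, the measured TCP pose, the force and the opening at its end, in the units of the state.
- monitor.read_state(): the state, without advancing time (a new reading comes with each control period).
- optics.camera(name): name is "side" or "top"; returns a dict with "frame" (420x560x3 uint8, red, green, blue), "range_z" (420x560 float32, mm along the optical axis (not along the pixel's ray), 0 where there is no reading), "fx", "fy", "cx", "cy" (pixels), "R" (3x3) and "t" (3): a world point X has camera coordinates R X + t. Camera axes: x right, y down, z forward; pixel columns grow to the right and rows downward; lengths in mm; the calibration is good to about 2 mm. A picture is of the moment at which its call begins.
- manip.sign_off(): hands the job in, once; it reports no verdict.
The state is a dict: "clock": time; "joints": joint angles; "qd": joint speeds; "effort": joint torques, N m; "eef_pos": TCP position; "eef_rot": TCP orientation; "wrist_force": force on the tool from outside, world axes, zero at the start; "moment": the same for the moment, N m; "finger_gap": finger opening in mm.
Only numpy, scipy, OpenCV 4.12 (cv2) and the standard library are available. Lean on these libraries where they do the work, as an engineer would, in place of code of your own. Each camera call takes 0.05 s, during which the arm holds its last target.

## Working session

There is one attempt and no reset: what is moved stays moved. The work goes in short steps, Python scripts to look and compute and a shell command to move; the robot and the scene stay as the last step left them, time stands still between calls to the robot, and variables do not carry over. Pictures are saved under pics/ and viewed, and the job is handed in when it is done.

```bash
ls; mkdir -p pics; python3 - <<'E'
from cell import monitor, optics
import cv2, numpy as np
s=monitor.read_state(); print(s)
for n in ["top","side"]:
    c=optics.camera(n); cv2.imwrite(f"pics/{n}0.png",c["frame"][:,:,::-1])
    np.savez(f"{n}0.npz",**c)
    print(n,c["fx"],c["fy"],c["cx"],c["cy"],c["R"],c["t"], -np.array(c["R"]).T@c["t"])
E
```

```text
pics
{'clock': 0.0, 'joints': array([-1.39659871e+00,  3.00445591e-01,  1.52159315e+00,  4.15678382e-05,
        1.32069347e+00, -6.65878725e-02]), 'qd': array([ 0.00031837,  0.00053741, -0.00048031, -0.00086092,  0.00082221,
        0.00089793]), 'effort': array([ 1.67595554e-04, -5.31812382e+01, -3.52732265e+01,  7.07774330e-02,
        2.44353869e-02, -1.44768687e-04]), 'eef_pos': array([ 131.12418804, -533.86762245,  204.89521621]), 'eef_rot': array([-1.57193068e+00,  1.15998396e-04, -2.90081754e+00]), 'wrist_force': array([-0.54140582,  0.15620297,  0.11666569]), 'moment': array([-0.0650401 ,  0.01156403, -0.04361495]), 'finger_gap': 93.92041248130136}
top 506.78679561480226 506.78679561480226 274.7288806719887 211.31194005942163 [[ 0.00520527 -0.99977587  0.02052131]
 [-0.99873115 -0.00622558 -0.0499734 ]
 [ 0.05008995 -0.02023515 -0.9985397 ]] [-161.52885229  483.11703514 1346.30058066] [ 415.90870065 -131.24237366 1371.79236232]
side 447.9705482019778 447.9705482019778 277.54723826507785 217.941201897436 [[-0.9584822  -0.28501271 -0.00892382]
 [-0.16147346  0.5682885  -0.80682991]
 [ 0.23502808 -0.77189114 -0.5907164 ]] [417.28268958 200.18293616 879.61037479] [225.54912257 684.13266568 684.83760954]
```

View pics/top0.png

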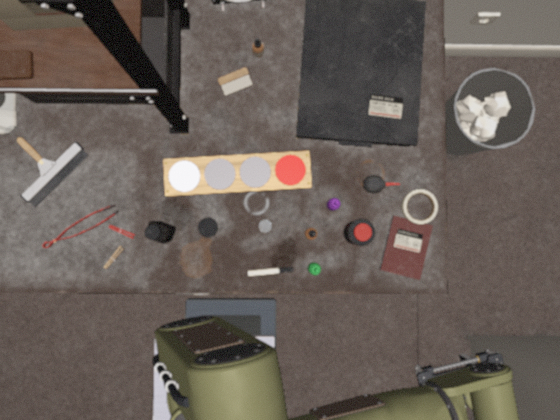

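View pics/side0.png

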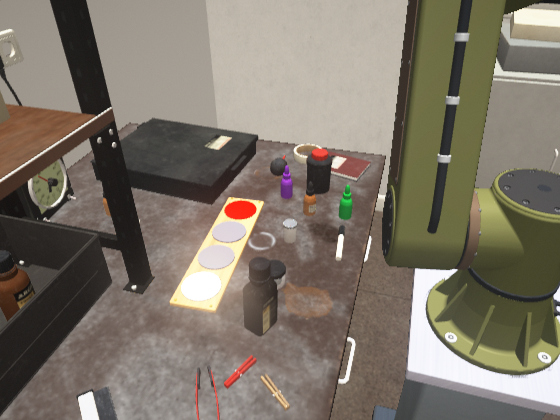

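The top view shows the white coaster at (184,176), greys at (220,174) and (255,172), and red at (291,170). The bottle is at (159,231), lens jar at (208,227), canister at (265,226), dropper at (312,233) and tank at (361,232). The blower is at (374,184), and the purple and green decoys are at (334,204) and (315,269). Next I'll measure these.

```bash
cat > h.py <<'E'
import numpy as np, cv2
def ray(c,u,v,z):
    R=np.array(c["R"]);t=np.array(c["t"]);o=-R.T@t
    d=R.T@np.array([(u-c["cx"])/c["fx"],(v-c["cy"])/c["fy"],1.0])
    return o+d*(z-o[2])/d[2]
def proj(c,X):
    p=np.array(c["R"])@np.array(X,float)+c["t"]
    return np.array([p[0]/p[2]*c["fx"]+c["cx"],p[1]/p[2]*c["fy"]+c["cy"]])
def heights(c):
    R=np.array(c["R"]);t=np.array(c["t"]);D=np.array(c["range_z"],float)
    v,u=np.mgrid[:D.shape[0],:D.shape[1]]
    P=np.stack([(u-c["cx"])/c["fx"]*D,(v-c["cy"])/c["fy"]*D,D],-1)
    X=(P-t)@R
    X[D<=0]=np.nan
    return X
E
python3 - <<'E'
from h import *
c=np.load("top0.npz"); f=c["frame"]; X=heights(c)
hsv=cv2.cvtColor(f,cv2.COLOR_RGB2HSV)
# masks by height from depth
for n,(u,v) in dict(bottle=(159,231),jar=(208,227),can=(265,226),drop=(312,233),tank=(361,232),blower=(374,184),purple=(334,204),green=(315,269),knife=(264,272),ring=(256,202)).items():
    w=X[v-28:v+29,u-28:u+29]
    H=w[...,2]; hm=np.nanmax(H)
    print(n,"max h",hm.round(0), "XYZ at",X[v,u].round(0))
for n,(u,v) in dict(white=(184,176),ga=(220,174),gb=(255,172),red=(291,170)).items():
    print(n,ray(c,u,v,16).round(1),X[v,u].round(1))
for n in ["top","side"]:
    cc=np.load(n+"0.npz")["frame"]
    b=(cc[130:290,130:410] if n=="top" else cc[140:340,170:370])
    b=cv2.resize(b,None,fx=2.8 if n=="top" else 2.9,fy=2.8 if n=="top" else 2.9,interpolation=cv2.INTER_CUBIC)
    cv2.imwrite(f"pics/{n}z.png",b[:,:,::-1])
E
```

```text
bottle max h 163.0 XYZ at [428. 120. 157.]
jar max h 52.0 XYZ at [440.  16.  42.]
can max h 56.0 XYZ at [ 444. -133.   54.]
drop max h 97.0 XYZ at [ 426. -251.   96.]
tank max h 124.0 XYZ at [ 429. -372.  115.]
blower max h 54.0 XYZ at [ 556. -419.   50.]
purple max h 123.0 XYZ at [ 500. -308.   86.]
green max h 99.0 XYZ at [ 335. -260.   90.]
knife max h 23.0 XYZ at [ 322. -131.   16.]
ring max h 56.0 XYZ at [ 510. -108.    1.]
white [577.1  84.9  16. ] [577.1  84.9  15.9]
ga [583.2 -11.3  16. ] [582.8 -11.6  19.3]
gb [ 589.4 -105.1   16. ] [ 589.3 -105.1   16.6]
red [ 595.5 -201.9   16. ] [ 595.5 -201.9   16.2]
```

View pics/topz.png

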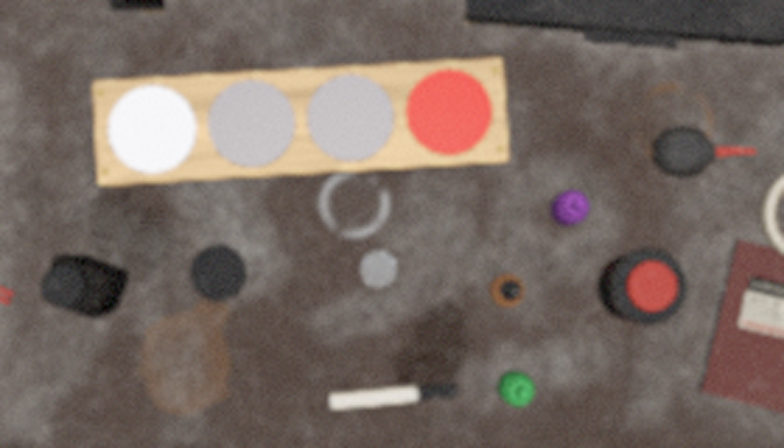

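View pics/sidez.png

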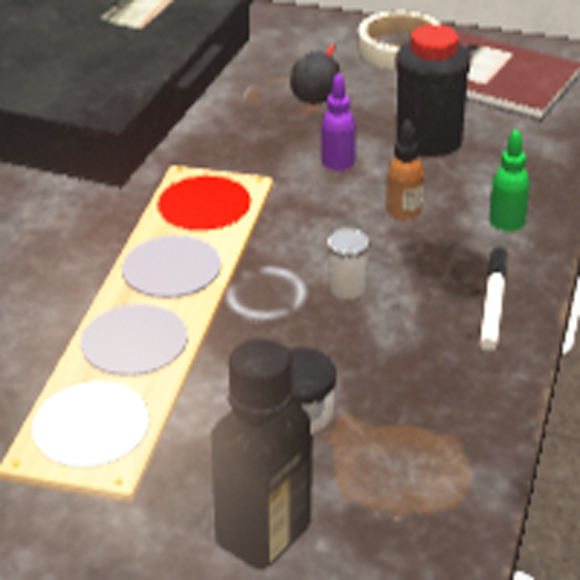

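```bash
python3 - <<'E'
from h import *
c=np.load("top0.npz"); f=c["frame"]; X=heights(c)
hsv=cv2.cvtColor(f,cv2.COLOR_RGB2HSV)
def circ(mask,u,v,z,r=25):
    m=np.zeros_like(mask,np.uint8); m[v-r:v+r+1,u-r:u+r+1]=mask[v-r:v+r+1,u-r:u+r+1]
    cs,_=cv2.findContours(m*255,cv2.RETR_EXTERNAL,cv2.CHAIN_APPROX_NONE)
    k=max(cs,key=cv2.contourArea); (cu,cv_),rr=cv2.minEnclosingCircle(k); M=cv2.moments(m*(cv2.drawContours(np.zeros_like(m),[k],-1,1,-1)),True)
    g=(M['m10']/M['m00'],M['m01']/M['m00'])
    s=(1371-z)/506.8
    return ray(c,*g,z).round(1), np.round(g,1), "eqdia",round(2*np.sqrt(M['m00']/np.pi)*s,1)
S=hsv[...,1];V=hsv[...,2];Hh=hsv[...,0]
res={}
for n,u,v,m in [("white",184,176,(S<50)&(V>190)),("ga",220,174,(S<45)&(V>130)),("gb",255,172,(S<45)&(V>130)),("red",291,170,(S>130)&((Hh<8)|(Hh>172)))]:
    a=circ(m,u,v,16,18); print(n,*a); res[n]=a[0]
P=np.array([res[k][:2] for k in ["white","ga","gb","red"]]); print(np.linalg.norm(np.diff(P,axis=0),axis=1))
m0=P.mean(0); d=P[3]-P[0]; d/=np.linalg.norm(d); print("dir",d,np.degrees(np.arctan2(d[1],d[0])))
for i,k in enumerate(["white","ga","gb","red"]): print(k,(m0+d*(i-1.5)*95).round(1))
Z=X[...,2]
print("tankcap",*circ((S>120)&((Hh<8)|(Hh>172)),363,232,116,15))
for n,u,v,lo,z,r in [("bottlecap",156,232,128,158,12),("can",265,226,35,51,12),("tanktop",361,232,85,100,20),("dropbody",312,233,25,44,12),("dropbulb",313,233,70,96,8),("jar",208,227,30,42,15)]:
    print(n,*circ(Z>lo,u,v,z,r), "mean depth pts",np.round([np.nanmedian(X[v-r:v+r+1,u-r:u+r+1][Z[v-r:v+r+1,u-r:u+r+1]>lo][:,i]) for i in range(3)],1))
np.set_printoptions(linewidth=200)
print(np.nan_to_num(Z[220:246,143:180]).astype(int))
E
```

```text
white [578.   85.2  16. ] [183.9 175.7] eqdia 87.6
ga [584.1  -9.4  16. ] [219.3 173.7] eqdia 83.5
gb [ 590.3 -104.5   16. ] [254.8 171.6] eqdia 83.0
red [ 597.  -199.1   16. ] [289.9 169.5] eqdia 79.6
[94.79646618 95.30188875 94.83696537]
dir [ 0.06668207 -0.99777427] -86.17656201751258
white [577.8  85.2]
ga [584.2  -9.6]
gb [ 590.5 -104.3]
red [ 596.9 -199.1]
tankcap [ 429.2 -375.   116. ] [362.4 231.8] eqdia 46.2
bottlecap [426.  133.6 158. ] [153.1 231.9] eqdia 41.1 mean depth pts [425.7 133.5 157.2]
can [ 444.  -131.7   51. ] [264.5 225.9] eqdia 33.4 mean depth pts [ 443.8 -132.8   51.3]
tanktop [ 428.8 -373.2  100. ] [360.5 232. ] eqdia 69.7 mean depth pts [ 428.8 -371.4  100.9]
dropbody [ 424.9 -252.1   44. ] [310.4 233.5] eqdia 32.5 mean depth pts [ 425.8 -249.3   56.3]
dropbulb [ 424.8 -250.4   96. ] [311.6 233.4] eqdia 19.3 mean depth pts [ 425.8 -251.3   74.3]
jar [439.7  17.8  42. ] [207.4 227.3] eqdia 53.3 mean depth pts [440.3  18.1  42.7]
[[ -1   3   0   0   1   6   0  -2  -3   3  -2   0  -2   3  -1   0   0   0   0  -2   0   3   0   0  -3   4   0   4  -3  -4   6   0  
[... 3095 characters left out ...]
06 101 103 109 104 107 109 105 102  97  82  67  52  33   9   2   2   0  -3   4   0  -3   0  -3]
 [  0  -4   0   2   1  -2   4   0   2   0   0   1   4  -1   0  95  98 104 105  98  98 101  80  63  38   3   0   0   0  -3   1  -1   0  -2   0  -1   0]
 [  2   1   0   0   0   1  -1   4  -3  -2   1   3   4   5   0   0  -1  -2  97  96  70  60  -2   0   0  -2   2   3   1   5  -3   4   1   4  -2   4   0]
 [  0   0   0  -3  -1   3   2   0   0  -2   4  -3   5   4   0   2   0   2  -4   0   2   0   0   0   1   3  -3   1   3  -1  -1   1   0   3  -2   2   0]
 [  0   1  -3   0  -1   3   2   2   0  -2   5  -2  -1   1  -4   0  -1  -1   0   5  -1   1   0  -1   2   3  -1   4   0   6   0   0   0  -1   1   5   1]]
```

```bash
cat >> h.py <<'E'
def plan(target, yaw=-1.504):
    """tool-frame scaled shift & turn from the present pose to target TCP"""
    from cell import monitor
    from scipy.spatial.transform import Rotation as Ro
    s=monitor.read_state(); R=Ro.from_euler('xyz',s["eef_rot"]).as_matrix()
    d=R.T@(np.array(target,float)-s["eef_pos"])/200
    dy=(yaw-s["eef_rot"][2]+np.pi)%(2*np.pi)-np.pi
    print("pos",s["eef_pos"].round(1),"rot",s["eef_rot"].round(3),"gap",round(s["finger_gap"],1),"F",np.round(s["wrist_force"],1),"t",s["clock"])
    print("to",target,"tx ty tz",d.round(3),"turn",round(-dy/np.pi,3))
E
python3 - <<'E'
from h import *
c=np.load("top0.npz"); X=heights(c); Z=X[...,2]
w=X[218:250,140:185].reshape(-1,3)
for lo,hi in [(152,170),(100,120)]:
    p=w[(w[:,2]>lo)&(w[:,2]<hi)]; (q,r)=cv2.minEnclosingCircle(p[:,:2].astype(np.float32)); print(lo,p.mean(0).round(1),q,r,cv2.minAreaRect(p[:,:2].astype(np.float32)))
p=w[(w[:,2]>90)]; print("bottle all",cv2.minAreaRect(p[:,:2].astype(np.float32)))
for n,(u,v) in dict(post=(178,132),postL=(170,128),shelfedge=(160,95)).items(): print(n,ray(c,u,v,0).round(0),X[v,u].round(0))
print("near post", [(v,u,X[v,u].round(0)) for v in (105,115,122,128) for u in (160,175,185)])
s=np.load("side0.npz"); im=s["frame"].copy()[:,:,::-1].copy()
for P in [(426,133.6,158),(426,133.6,132),(429,-374,116),(429,-374,0),(425,-251.5,96),(425,-251.5,0),(444,-132,51),(444,-132,0),(577.8,85.2,16),(584.2,-9.6,16),(590.5,-104.3,16),(596.9,-199.1,16)]:
    cv2.drawMarker(im,tuple(int(round(a)) for a in proj(s,P)),(0,255,255),0,8,1)
cv2.imwrite("pics/chk.png",cv2.resize(im[130:350,150:400],None,fx=2.7,fy=2.7,interpolation=cv2.INTER_CUBIC))
plan((131,-534,205))
plan((300,-350,240))
E
```

```text
152 [425.9 136.4 157.9] (426.2714538574219, 137.14891052246094) 18.657514572143555 ((425.685302734375, 137.45391845703125), (33.442169189453125, 36.22389602661133), 0.4692041575908661)
100 [428.3 125.4 107.7] (426.9532775878906, 137.06956481933594) 31.584571838378906 ((427.25347900390625, 136.95718383789062), (55.82027053833008, 44.511985778808594), 70.33975219726562)
bottle all ((426.7840576171875, 137.15879821777344), (56.16733932495117, 46.17854309082031), 69.42278289794922)
post [699. 105.   0.] [699. 105.   3.]
postL [710. 127.   0.] [710. 127.   1.]
shelfedge [801. 156.   0.] [700.  81. 360.]
near post [(105, 160, array([700.,  97., 279.])), (105, 175, array([722.,  79., 197.])), (105, 185, array([775.,  88.,  -3.])), (115, 160, array([745., 155.,   0.])), (115, 175, array([699.,  79., 195.])), (115, 185, array([733.,  78.,  57.])), (122, 160, array([726., 154.,   1.])), (122, 175, array([699.,  92., 122.])), (122, 185, array([715.,  78.,  54.])), (128, 160, array([710., 154.,   0.])), (128, 175, array([700., 106.,  45.])), (128, 185, array([700.,  79.,  49.]))]
pos [ 131.1 -533.9  204.9] rot [-1.572  0.    -2.901] gap 94.4 F [-0.6  0.1  1.5] t 0.1
to (131, -534, 205) tx ty tz [ 0.001 -0.     0.   ] turn -0.445
pos [ 131.1 -533.9  204.9] rot [-1.572  0.    -2.901] gap 94.4 F [-0.6  0.1  1.5] t 0.1
to (300, -350, 240) tx ty tz [-1.039 -0.174 -0.692] turn -0.445
```

View pics/chk.png

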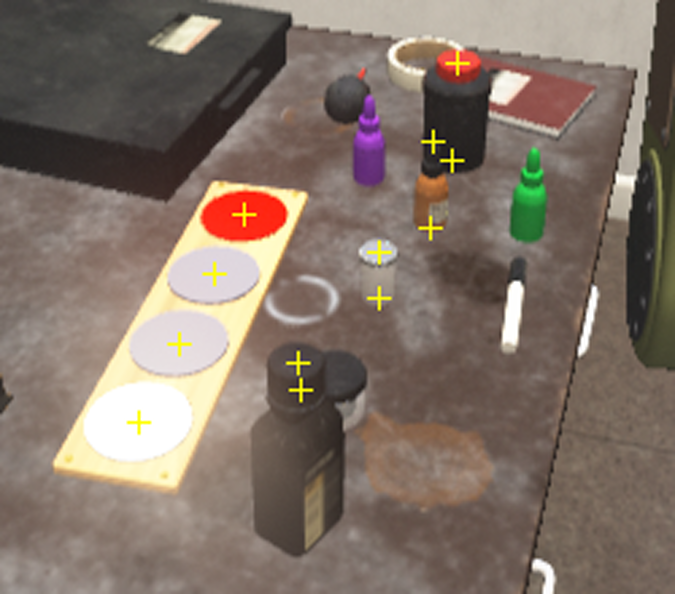

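The side view agrees: the projected marks fall on the caps and coaster centres to within a couple of mm. I'll start with the bottle.

```bash
python3 -m creep '[{"tx":-0.25,"ty":-0.1,"tz":-0.17,"turn":-0.045,"fingers":70},{"tx":-0.5,"ty":-0.17,"tz":-0.35,"turn":-0.09,"fingers":70},{"tx":-0.75,"ty":-0.17,"tz":-0.5,"turn":-0.135,"fingers":70},{"tx":-0.95,"ty":-0.17,"tz":-0.65,"turn":-0.18,"fingers":70},{"tx":-0.95,"ty":-0.17,"tz":-0.65,"turn":-0.225,"fingers":70},{"tx":-0.95,"ty":-0.17,"tz":-0.65,"turn":-0.27,"fingers":70},{"tx":-0.95,"ty":-0.17,"tz":-0.65,"turn":-0.315,"fingers":70},{"tx":-0.95,"ty":-0.17,"tz":-0.65,"turn":-0.36,"fingers":70},{"tx":-0.95,"ty":-0.17,"tz":-0.65,"turn":-0.405,"fingers":70},{"tx":-0.95,"ty":-0.17,"tz":-0.65,"turn":-0.445,"fingers":70},{"tx":-0.95,"ty":-0.17,"tz":-0.65,"turn":-0.445,"fingers":70},{"tx":-0.95,"ty":-0.17,"tz":-0.65,"turn":-0.445,"fingers":70},{"tx":-0.95,"ty":-0.17,"tz":-0.65,"turn":-0.445,"fingers":70}]' 25
python3 - <<'E'
from h import *
plan((380,-200,250)); plan((426,137,230))
E
```

```text
clock: 1.4
eef_pos: [284.6, -362.4, 239.0]
eef_rot: [-1.571, 0.001, -1.506]
wrist_force: [0.0, -0.9, -0.5]
finger_gap: 70.0
pos [ 284.6 -362.4  239. ] rot [-1.571e+00  1.000e-03 -1.506e+00] gap 70.0 F [ 0.  -0.9 -0.5] t 1.4
to (380, -200, 250) tx ty tz [-0.779 -0.054  0.529] turn -0.001
pos [ 284.6 -362.4  239. ] rot [-1.571e+00  1.000e-03 -1.506e+00] gap 70.0 F [ 0.  -0.9 -0.5] t 1.4
to (426, 137, 230) tx ty tz [-2.445  0.048  0.868] turn -0.001
```

```bash
python3 -m creep '[{"tx":-0.25,"tz":0.17},{"tx":-0.5,"tz":0.35},{"tx":-0.75,"tz":0.5},{"tx":-1,"tz":0.6},{"tx":-1,"tz":0.6}]'
python3 -m creep '[{"tx":-0.25,"tz":0.08},{"tx":-0.5,"tz":0.16},{"tx":-0.75,"tz":0.22},{"tx":-1,"tz":0.27},{"tx":-1,"tz":0.27}]'
python3 - <<'E'
from h import *
plan((426,137,230))
E
```

```text
pos [ 284.6 -362.4  239. ] rot [-1.571e+00  1.000e-03 -1.506e+00] gap 70.0 F [ 0.  -0.9 -0.5] t 1.4
to (426, 137, 230) tx ty tz [-2.445  0.048  0.868] turn -0.001$[0]: bad value
$[0]: bad value
```

```bash
python3 -m creep '[{"tx":-0.25,"ty":0,"tz":0.17,"turn":0,"fingers":70},{"tx":-0.5,"ty":0,"tz":0.35,"turn":0,"fingers":70},{"tx":-0.75,"ty":0,"tz":0.5,"turn":0,"fingers":70},{"tx":-1,"ty":0,"tz":0.6,"turn":0,"fingers":70},{"tx":-1,"ty":0,"tz":0.6,"turn":0,"fingers":70},{"tx":-1,"ty":0,"tz":0.6,"turn":0,"fingers":70}]'
python3 -m creep '[{"tx":-0.25,"ty":0,"tz":0.08,"turn":0,"fingers":70},{"tx":-0.5,"ty":0,"tz":0.16,"turn":0,"fingers":70},{"tx":-0.75,"ty":0,"tz":0.22,"turn":0,"fingers":70},{"tx":-1,"ty":0,"tz":0.27,"turn":0,"fingers":70},{"tx":-1,"ty":0,"tz":0.27,"turn":0,"fingers":70},{"tx":-1,"ty":0,"tz":0.27,"turn":0,"fingers":70}]'
python3 - <<'E'
from h import *
plan((426,137,230))
E
```

```text
clock: 2.0
eef_pos: [392.3, -152.1, 239.4]
eef_rot: [-1.571, 0.001, -1.504]
wrist_force: [1.0, -0.4, -0.1]
finger_gap: 69.7
clock: 2.6
eef_pos: [432.8, 51.6, 239.5]
eef_rot: [-1.571, 0.001, -1.503]
wrist_force: [1.2, -0.4, -0.1]
finger_gap: 70.1
pos [432.8  51.6 239.5] rot [-1.571e+00  1.000e-03 -1.503e+00] gap 70.1 F [ 1.2 -0.4 -0.1] t 2.6
to (426, 137, 230) tx ty tz [-0.428  0.048 -0.005] turn 0.0
```

Now over the cap, then down to TCP z = 128.

```bash
python3 -m creep '[{"tx":-0.2,"ty":0,"tz":-0.003,"turn":0,"fingers":70},{"tx":-0.428,"ty":0,"tz":-0.005,"turn":0,"fingers":70},{"tx":-0.428,"ty":0,"tz":-0.005,"turn":0,"fingers":70},{"tx":-0.428,"ty":0,"tz":-0.005,"turn":0,"fingers":70},{"tx":-0.428,"ty":0.15,"tz":-0.005,"turn":0,"fingers":70},{"tx":-0.428,"ty":0.3,"tz":-0.005,"turn":0,"fingers":70},{"tx":-0.428,"ty":0.3,"tz":-0.005,"turn":0,"fingers":70}]'
python3 - <<'E'
from h import *
plan((426,137,128))
from cell import optics
c=optics.camera("top"); np.savez("top1.npz",**c); c2=optics.camera("side")
cv2.imwrite("pics/side1.png",cv2.resize(c2["frame"][120:360,150:430,::-1],None,fx=2.4,fy=2.4))
E
```

```text
clock: 3.3
eef_pos: [424.9, 134.6, 176.8]
eef_rot: [-1.576, 0.0, -1.506]
wrist_force: [-1.0, -1.2, -0.1]
finger_gap: 70.2
pos [424.9 134.6 176.8] rot [-1.576  0.    -1.506] gap 70.2 F [-1.  -1.2 -0.1] t 3.3
to (426, 137, 128) tx ty tz [-0.011  0.244  0.008] turn -0.0
```

View pics/side1.png

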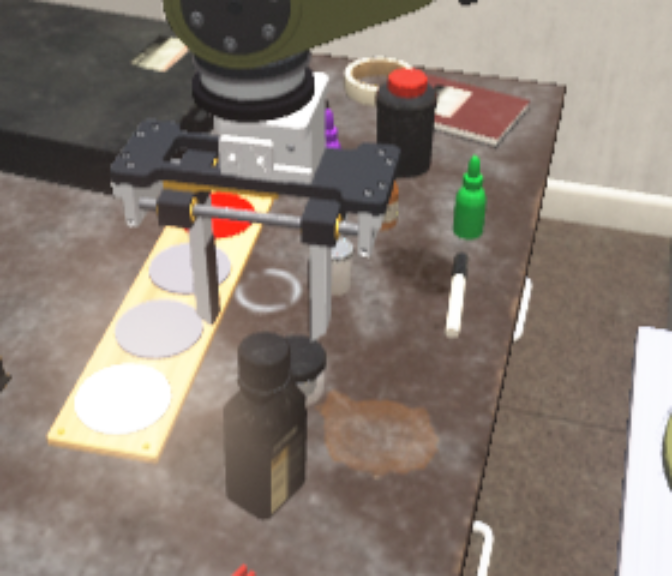

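```bash
python3 - <<'E'
from h import *
from cell import optics,monitor
s=monitor.read_state();print(s["joints"],s["qd"],s["eef_pos"],s["clock"])
c2=optics.camera("side"); c=optics.camera("top")
print(proj(c2,(465,135,177)),proj(c2,(385,135,177)),proj(c2,(425,135,158)))
print(monitor.read_state()["eef_pos"])
cv2.imwrite("pics/side2.png",c2["frame"][:,:,::-1]);cv2.imwrite("pics/top2.png",c["frame"][:,:,::-1]);np.savez("top2.npz",**c)
E
```

```text
[2.25343691e-01 9.42811073e-02 1.82791175e+00 1.16687497e-03
 1.21932182e+00 1.58941871e-01] [ 0.01339822 -0.01944503 -0.02600533  0.00104811  0.00352273  0.00423724] [426.5113331  135.62574616 180.44681867] 3.4
[238.23162041 251.82472845] [282.37849708 260.26243674] [260.38429434 264.22812669]
[426.89023606 136.33159461 181.24910121]
```

View pics/side2.png

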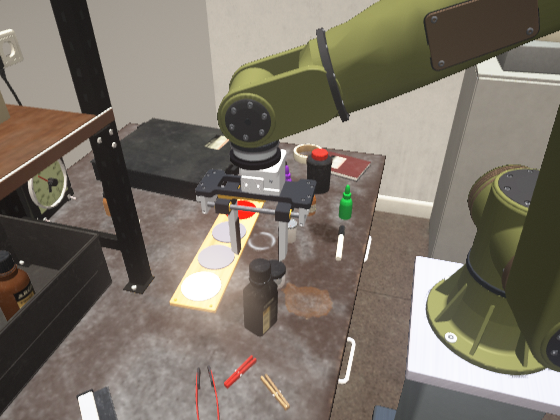

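View pics/top2.png

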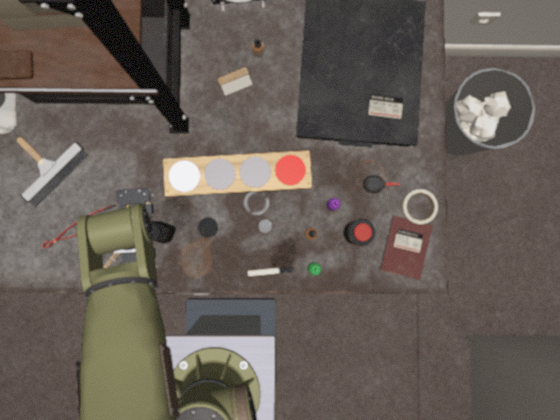

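The side view shows the fingertips at (238,252) and (282,260), exactly where the projected TCP puts them. So the gripper straddles the cap from above, and I can go down and grip.

```bash
python3 - <<'E'
from h import *
plan((426.5,137,128))
E
python3 -m creep '[{"tx":-0.005,"ty":0.1,"tz":0,"turn":0,"fingers":70},{"tx":-0.005,"ty":0.2,"tz":0,"turn":0,"fingers":70},{"tx":-0.005,"ty":0.265,"tz":0,"turn":0,"fingers":70},{"tx":-0.005,"ty":0.265,"tz":0,"turn":0,"fingers":70},{"tx":-0.005,"ty":0.265,"tz":0,"turn":0,"fingers":70}]'
python3 - <<'E'
from h import *
plan((426.5,137,128))
E
```

```text
pos [426.9 136.3 181.2] rot [-1.569  0.002 -1.504] gap 69.5 F [0.2 0.4 0.3] t 3.5
to (426.5, 137, 128) tx ty tz [-0.003  0.266 -0.002] turn 0.0
clock: 4.0
eef_pos: [427.6, 137.4, 129.5]
eef_rot: [-1.567, 0.002, -1.504]
wrist_force: [-0.4, -0.6, -0.4]
finger_gap: 70.3
pos [427.6 137.4 129.5] rot [-1.567  0.002 -1.504] gap 70.3 F [-0.4 -0.6 -0.4] t 4.0
to (426.5, 137, 128) tx ty tz [ 0.002  0.007 -0.005] turn -0.0
```

```bash
python3 -m creep '[{"tx":0,"ty":0,"tz":0,"turn":0,"fingers":50},{"tx":0,"ty":0,"tz":0,"turn":0,"fingers":42},{"tx":0,"ty":0,"tz":0,"turn":0,"fingers":36},{"tx":0,"ty":0,"tz":0,"turn":0,"fingers":30},{"tx":0,"ty":0,"tz":0,"turn":0,"fingers":30},{"tx":0,"ty":0,"tz":0,"turn":0,"fingers":30},{"tx":0,"ty":0,"tz":0,"turn":0,"fingers":30},{"tx":0,"ty":0,"tz":0,"turn":0,"fingers":30}]' 35
python3 -m creep '[{"tx":0,"ty":-0.02,"tz":0,"turn":0,"fingers":30},{"tx":0,"ty":-0.06,"tz":0,"turn":0,"fingers":30},{"tx":0,"ty":-0.15,"tz":0,"turn":0,"fingers":30},{"tx":0,"ty":-0.27,"tz":0,"turn":0,"fingers":30},{"tx":0,"ty":-0.4,"tz":0,"turn":0,"fingers":30},{"tx":0,"ty":-0.5,"tz":0,"turn":0,"fingers":30},{"tx":0,"ty":-0.5,"tz":0,"turn":0,"fingers":30},{"tx":0,"ty":-0.5,"tz":0,"turn":0,"fingers":30}]'
python3 - <<'E'
from h import *
plan((596.9,-199.1,230)); 
from cell import optics
c2=optics.camera("side"); cv2.imwrite("pics/side3.png",c2["frame"][:,:,::-1])
E
```

```text
clock: 4.8
eef_pos: [427.7, 137.4, 129.7]
eef_rot: [-1.567, 0.002, -1.504]
wrist_force: [1.7, -0.5, 4.8]
finger_gap: 37.6
clock: 5.6
eef_pos: [427.1, 137.1, 229.2]
eef_rot: [-1.567, 0.002, -1.504]
wrist_force: [-0.1, -0.7, -1.4]
finger_gap: 37.4
pos [427.1 137.1 229.2] rot [-1.567  0.002 -1.504] gap 37.4 F [-0.1 -0.7 -1.4] t 5.6
to (596.9, -199.1, 230) tx ty tz [ 1.734 -0.004  0.735] turn -0.0
```

View pics/side3.png

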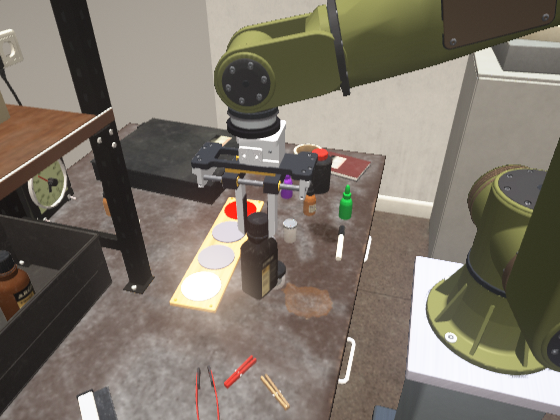

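The bottle is lifted and hanging straight, with a gap of 37.4 mm. Next I'll carry it to red.

```bash
python3 -m creep '[{"tx":0.04,"ty":0,"tz":0.017,"turn":0,"fingers":30},{"tx":0.13,"ty":0,"tz":0.055,"turn":0,"fingers":30},{"tx":0.27,"ty":0,"tz":0.115,"turn":0,"fingers":30},{"tx":0.43,"ty":0,"tz":0.18,"turn":0,"fingers":30},{"tx":0.59,"ty":0,"tz":0.25,"turn":0,"fingers":30},{"tx":0.74,"ty":0,"tz":0.315,"turn":0,"fingers":30},{"tx":0.85,"ty":0,"tz":0.36,"turn":0,"fingers":30},{"tx":0.9,"ty":0,"tz":0.38,"turn":0,"fingers":30},{"tx":0.9,"ty":0,"tz":0.38,"turn":0,"fingers":30}]'
python3 - <<'E'
from h import *
plan((596.9,-199.1,230)) 
E
```

```text
clock: 6.55
eef_pos: [514.6, -38.4, 227.6]
eef_rot: [-1.57, 0.002, -1.506]
wrist_force: [-0.4, -0.1, -2.5]
finger_gap: 37.7
pos [514.6 -38.4 227.6] rot [-1.57   0.002 -1.506] gap 37.7 F [-0.4 -0.1 -2.5] t 6.55
to (596.9, -199.1, 230) tx ty tz [ 0.829 -0.013  0.358] turn -0.001
```

```bash
python3 -m creep '[{"tx":0.04,"ty":0,"tz":0.017,"turn":0,"fingers":30},{"tx":0.13,"ty":0,"tz":0.055,"turn":0,"fingers":30},{"tx":0.27,"ty":0,"tz":0.115,"turn":0,"fingers":30},{"tx":0.43,"ty":0,"tz":0.18,"turn":0,"fingers":30},{"tx":0.59,"ty":0,"tz":0.25,"turn":0,"fingers":30},{"tx":0.72,"ty":0,"tz":0.31,"turn":0,"fingers":30},{"tx":0.8,"ty":0,"tz":0.345,"turn":0,"fingers":30},{"tx":0.829,"ty":0,"tz":0.358,"turn":0,"fingers":30},{"tx":0.829,"ty":0,"tz":0.358,"turn":0,"fingers":30},{"tx":0.829,"ty":0,"tz":0.358,"turn":0,"fingers":30},{"tx":0.829,"ty":0,"tz":0.358,"turn":0,"fingers":30}]'
python3 - <<'E'
from h import *
plan((596.9,-199.1,150))
from cell import optics
c2=optics.camera("side"); cv2.imwrite("pics/side4.png",c2["frame"][:,:,::-1])
E
```

```text
clock: 7.65
eef_pos: [596.8, -198.4, 227.7]
eef_rot: [-1.57, 0.002, -1.505]
wrist_force: [-0.9, 0.0, -1.4]
finger_gap: 37.6
pos [ 596.8 -198.4  227.7] rot [-1.57   0.002 -1.505] gap 37.6 F [-0.9  0.  -1.4] t 7.65
to (596.9, -199.1, 150) tx ty tz [0.004 0.388 0.   ] turn -0.0
```

View pics/side4.png

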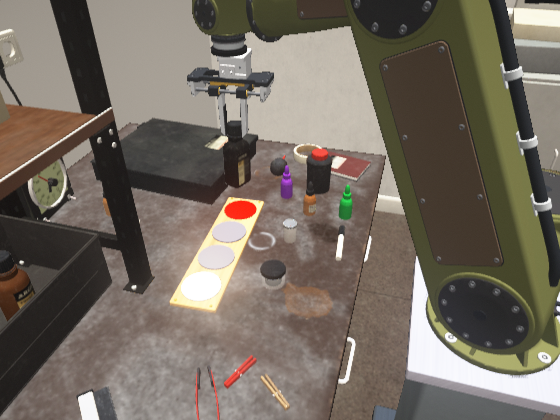

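```bash
python3 -m creep '[{"tx":0.004,"ty":0.08,"tz":0,"turn":0,"fingers":30},{"tx":0.004,"ty":0.18,"tz":0,"turn":0,"fingers":30},{"tx":0.004,"ty":0.27,"tz":0,"turn":0,"fingers":30},{"tx":0.004,"ty":0.34,"tz":0,"turn":0,"fingers":30},{"tx":0.004,"ty":0.37,"tz":0,"turn":0,"fingers":30},{"tx":0.004,"ty":0.385,"tz":0,"turn":0,"fingers":30},{"tx":0.004,"ty":0.39,"tz":0,"turn":0,"fingers":30},{"tx":0.004,"ty":0.395,"tz":0,"turn":0,"fingers":30},{"tx":0.004,"ty":0.395,"tz":0,"turn":0,"fingers":30},{"tx":0.004,"ty":0.395,"tz":0,"turn":0,"fingers":30}]'
python3 - <<'E'
from h import *
plan((596.9,-199.1,145.7))
E
```

```text
clock: 8.7
eef_pos: [597.1, -199.2, 149.1]
eef_rot: [-1.569, 0.002, -1.505]
wrist_force: [-0.4, -0.3, -2.4]
finger_gap: 37.6
pos [ 597.1 -199.2  149.1] rot [-1.569  0.002 -1.505] gap 37.6 F [-0.4 -0.3 -2.4] t 8.7
to (596.9, -199.1, 145.7) tx ty tz [-0.     0.017 -0.001] turn -0.0
```

```bash
python3 -m creep '[{"tx":0,"ty":0.005,"tz":0,"turn":0,"fingers":30},{"tx":0,"ty":0.01,"tz":0,"turn":0,"fingers":30},{"tx":0,"ty":0.014,"tz":0,"turn":0,"fingers":30},{"tx":0,"ty":0.017,"tz":0,"turn":0,"fingers":30},{"tx":0,"ty":0.017,"tz":0,"turn":0,"fingers":30},{"tx":0,"ty":0.017,"tz":0,"turn":0,"fingers":30}]'
python3 - <<'E'
from h import *
plan((596.9,-199.1,145.7))
E
```

```text
clock: 9.3
eef_pos: [597.1, -199.2, 145.9]
eef_rot: [-1.569, 0.001, -1.505]
wrist_force: [-0.2, -0.3, 1.0]
finger_gap: 37.5
pos [ 597.1 -199.2  145.9] rot [-1.569e+00  1.000e-03 -1.505e+00] gap 37.5 F [-0.2 -0.3  1. ] t 9.3
to (596.9, -199.1, 145.7) tx ty tz [-0.001  0.001 -0.001] turn -0.0
```

The force went from -2.4 N to +1.0 N, so the bottle is resting on the coaster. I'll release it and rise.

```bash
python3 -m creep '[{"tx":0,"ty":0,"tz":0,"turn":0,"fingers":40},{"tx":0,"ty":0,"tz":0,"turn":0,"fingers":48},{"tx":0,"ty":0,"tz":0,"turn":0,"fingers":58},{"tx":0,"ty":0,"tz":0,"turn":0,"fingers":64},{"tx":0,"ty":0,"tz":0,"turn":0,"fingers":64},{"tx":0,"ty":-0.05,"tz":0,"turn":0,"fingers":64},{"tx":0,"ty":-0.15,"tz":0,"turn":0,"fingers":64},{"tx":0,"ty":-0.3,"tz":0,"turn":0,"fingers":64},{"tx":0,"ty":-0.4,"tz":0,"turn":0,"fingers":64},{"tx":0,"ty":-0.4,"tz":0,"turn":0,"fingers":64}]'
python3 - <<'E'
from h import *
plan((428.9,-374,200))
from cell import optics
c2=optics.camera("side"); cv2.imwrite("pics/side5.png",cv2.resize(c2["frame"][100:340,150:430,::-1],None,fx=2.4,fy=2.4))
c=optics.camera("top");np.savez("top5.npz",**c); cv2.imwrite("pics/top5.png",cv2.resize(c["frame"][100:300,130:430,::-1],None,fx=2.6,fy=2.6))
E
```

```text
clock: 10.3
eef_pos: [597.9, -199.7, 229.7]
eef_rot: [-1.564, -0.001, -1.505]
wrist_force: [-0.2, -1.0, -0.1]
finger_gap: 63.7
pos [ 597.9 -199.7  229.7] rot [-1.564e+00 -1.000e-03 -1.505e+00] gap 63.7 F [-0.2 -1.  -0.1] t 10.3
to (428.9, -374, 200) tx ty tz [ 0.814  0.143 -0.901] turn -0.0
```

View pics/side5.png

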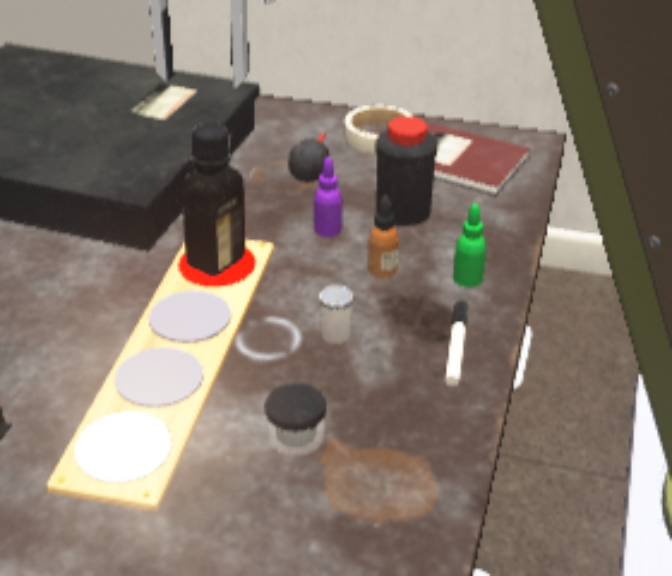

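View pics/top5.png

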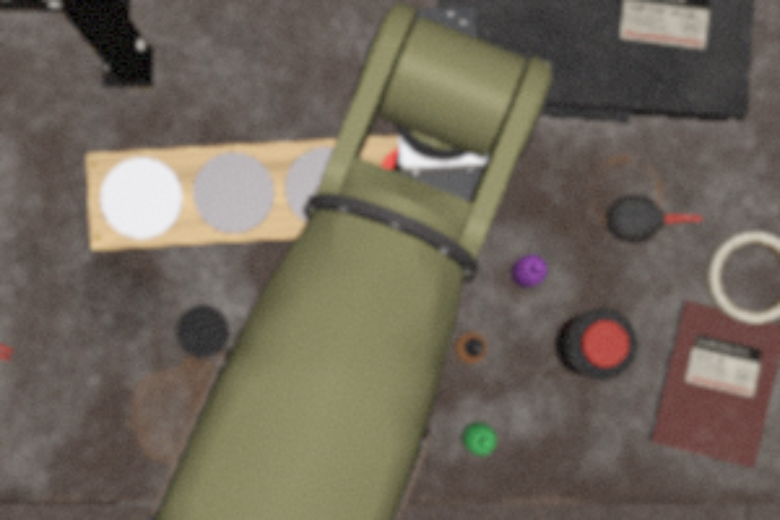

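The bottle stands upright on red. I'm going to the tank.

```bash
python3 -m creep '[{"tx":0.15,"ty":0,"tz":-0.16,"turn":0,"fingers":94},{"tx":0.3,"ty":0,"tz":-0.33,"turn":0,"fingers":94},{"tx":0.45,"ty":0,"tz":-0.5,"turn":0,"fingers":94},{"tx":0.6,"ty":0,"tz":-0.66,"turn":0,"fingers":94},{"tx":0.73,"ty":0,"tz":-0.81,"turn":0,"fingers":94},{"tx":0.814,"ty":0,"tz":-0.901,"turn":0,"fingers":94},{"tx":0.814,"ty":0.1,"tz":-0.901,"turn":0,"fingers":94},{"tx":0.814,"ty":0.25,"tz":-0.901,"turn":0,"fingers":94},{"tx":0.814,"ty":0.4,"tz":-0.901,"turn":0,"fingers":94},{"tx":0.814,"ty":0.4,"tz":-0.901,"turn":0,"fingers":94},{"tx":0.814,"ty":0.4,"tz":-0.901,"turn":0,"fingers":94}]'
python3 - <<'E'
from h import *
plan((428.9,-374,56))
from cell import optics
c2=optics.camera("side"); cv2.imwrite("pics/side6.png",cv2.resize(c2["frame"][40:280,200:480,::-1],None,fx=2.4,fy=2.4))
E
```

```text
clock: 11.5
eef_pos: [427.9, -373.4, 145.3]
eef_rot: [-1.569, 0.002, -1.505]
wrist_force: [-0.2, 0.3, 1.6]
finger_gap: 93.8
pos [ 427.9 -373.4  145.3] rot [-1.569  0.002 -1.505] gap 93.8 F [-0.2  0.3  1.6] t 11.5
to (428.9, -374, 56) tx ty tz [0.004 0.446 0.004] turn -0.0
```

View pics/side6.png

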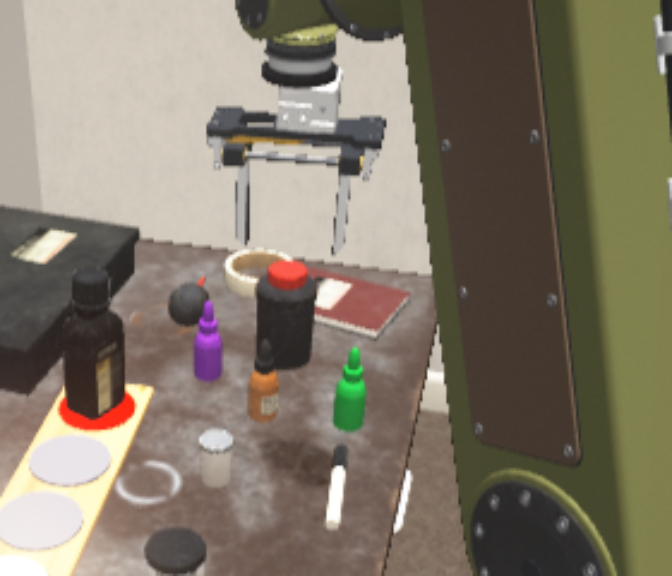

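```bash
python3 -m creep '[{"tx":0.004,"ty":0.1,"tz":0.004,"turn":0,"fingers":94},{"tx":0.004,"ty":0.2,"tz":0.004,"turn":0,"fingers":94},{"tx":0.004,"ty":0.3,"tz":0.004,"turn":0,"fingers":94},{"tx":0.004,"ty":0.4,"tz":0.004,"turn":0,"fingers":94},{"tx":0.004,"ty":0.446,"tz":0.004,"turn":0,"fingers":94},{"tx":0.004,"ty":0.446,"tz":0.004,"turn":0,"fingers":94},{"tx":0.004,"ty":0.446,"tz":0.004,"turn":0,"fingers":86},{"tx":0.004,"ty":0.446,"tz":0.004,"turn":0,"fingers":78},{"tx":0.004,"ty":0.446,"tz":0.004,"turn":0,"fingers":72},{"tx":0.004,"ty":0.446,"tz":0.004,"turn":0,"fingers":66},{"tx":0.004,"ty":0.446,"tz":0.004,"turn":0,"fingers":62},{"tx":0.004,"ty":0.446,"tz":0.004,"turn":0,"fingers":62},{"tx":0.004,"ty":0.446,"tz":0.004,"turn":0,"fingers":62},{"tx":0.004,"ty":0.446,"tz":0.004,"turn":0,"fingers":62}]' 40
python3 - <<'E'
from h import *
plan((428.9,-374,56))
E
```

```text
clock: 12.95
eef_pos: [429.5, -374.6, 57.6]
eef_rot: [-1.568, 0.0, -1.505]
wrist_force: [-2.3, 0.8, 6.1]
finger_gap: 65.8
pos [ 429.5 -374.6   57.6] rot [-1.568  0.    -1.505] gap 65.8 F [-2.3  0.8  6.1] t 12.95
to (428.9, -374, 56) tx ty tz [-0.003  0.008 -0.003] turn -0.0
```

```bash
python3 -m creep '[{"tx":0,"ty":-0.02,"tz":0,"turn":0,"fingers":62},{"tx":0,"ty":-0.07,"tz":0,"turn":0,"fingers":62},{"tx":0,"ty":-0.17,"tz":0,"turn":0,"fingers":62},{"tx":0,"ty":-0.29,"tz":0,"turn":0,"fingers":62},{"tx":0,"ty":-0.41,"tz":0,"turn":0,"fingers":62},{"tx":0,"ty":-0.52,"tz":0,"turn":0,"fingers":62},{"tx":0,"ty":-0.58,"tz":0,"turn":0,"fingers":62},{"tx":0,"ty":-0.6,"tz":0,"turn":0,"fingers":62},{"tx":0,"ty":-0.6,"tz":0,"turn":0,"fingers":62},{"tx":0,"ty":-0.6,"tz":0,"turn":0,"fingers":62}]'
python3 - <<'E'
from h import *
plan((440,-190,177)); plan((440,-104.3,177))
from cell import optics
c2=optics.camera("side"); cv2.imwrite("pics/side7.png",cv2.resize(c2["frame"][40:280,200:480,::-1],None,fx=2.4,fy=2.4))
E
```

```text
clock: 13.95
eef_pos: [428.8, -374.3, 176.5]
eef_rot: [-1.569, 0.001, -1.505]
wrist_force: [0.8, 0.6, -3.2]
finger_gap: 66.3
pos [ 428.8 -374.3  176.5] rot [-1.569e+00  1.000e-03 -1.505e+00] gap 66.3 F [ 0.8  0.6 -3.2] t 13.95
to (440, -190, 177) tx ty tz [-0.916 -0.001  0.117] turn -0.0
pos [ 428.8 -374.3  176.5] rot [-1.569e+00  1.000e-03 -1.505e+00] gap 66.3 F [ 0.8  0.6 -3.2] t 13.95
to (440, -104.3, 177) tx ty tz [-1.343 -0.     0.145] turn -0.0
```

View pics/side7.png

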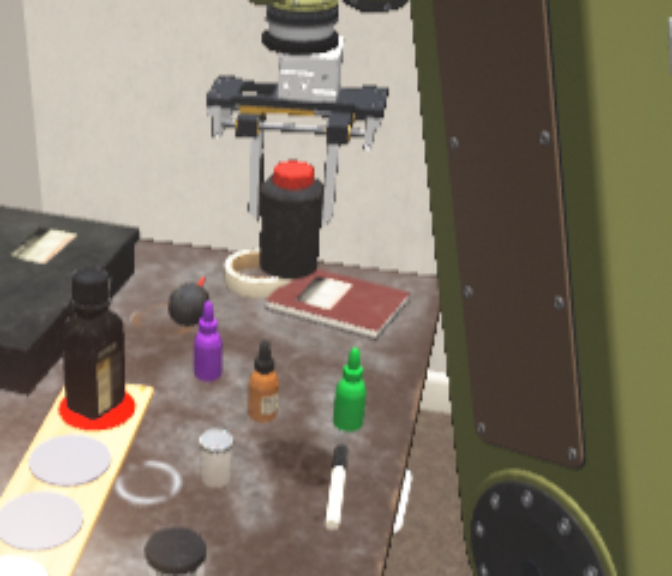

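The tank is held upright at about 119 mm. I'll carry it along y first, over the dropper, then forward to the grey next to red.

```bash
python3 -m creep '[{"tx":-0.04,"ty":0,"tz":0.005,"turn":0,"fingers":62},{"tx":-0.13,"ty":0,"tz":0.02,"turn":0,"fingers":62},{"tx":-0.27,"ty":0,"tz":0.04,"turn":0,"fingers":62},{"tx":-0.43,"ty":0,"tz":0.06,"turn":0,"fingers":62},{"tx":-0.6,"ty":0,"tz":0.08,"turn":0,"fingers":62},{"tx":-0.77,"ty":0,"tz":0.1,"turn":0,"fingers":62},{"tx":-0.9,"ty":0,"tz":0.11,"turn":0,"fingers":62},{"tx":-0.97,"ty":0,"tz":0.117,"turn":0,"fingers":62},{"tx":-1,"ty":0,"tz":0.117,"turn":0,"fingers":62},{"tx":-1,"ty":0,"tz":0.117,"turn":0,"fingers":62}]'
python3 - <<'E'
from h import *
plan((590.5,-104.3,177))
E
```

```text
clock: 15.0
eef_pos: [439.0, -173.1, 176.7]
eef_rot: [-1.569, 0.001, -1.504]
wrist_force: [-0.5, -0.6, -2.2]
finger_gap: 66.2
pos [ 439.  -173.1  176.7] rot [-1.569e+00  1.000e-03 -1.504e+00] gap 66.2 F [-0.5 -0.6 -2.2] t 15.0
to (590.5, -104.3, 177) tx ty tz [-0.293  0.001  0.779] turn -0.0
```

```bash
python3 -m creep '[{"tx":-0.04,"ty":0,"tz":0.0,"turn":0,"fingers":62},{"tx":-0.13,"ty":0,"tz":0.02,"turn":0,"fingers":62},{"tx":-0.22,"ty":0,"tz":0.08,"turn":0,"fingers":62},{"tx":-0.28,"ty":0,"tz":0.18,"turn":0,"fingers":62},{"tx":-0.293,"ty":0,"tz":0.31,"turn":0,"fingers":62},{"tx":-0.293,"ty":0,"tz":0.45,"turn":0,"fingers":62},{"tx":-0.293,"ty":0,"tz":0.59,"turn":0,"fingers":62},{"tx":-0.293,"ty":0,"tz":0.7,"turn":0,"fingers":62},{"tx":-0.293,"ty":0,"tz":0.76,"turn":0,"fingers":62},{"tx":-0.293,"ty":0,"tz":0.779,"turn":0,"fingers":62},{"tx":-0.293,"ty":0,"tz":0.779,"turn":0,"fingers":62},{"tx":-0.293,"ty":0,"tz":0.779,"turn":0,"fingers":62}]'
python3 - <<'E'
from h import *
plan((590.5,-104.3,75))
from cell import optics
c2=optics.camera("side"); cv2.imwrite("pics/side8.png",cv2.resize(c2["frame"][40:280,130:410,::-1],None,fx=2.4,fy=2.4))
E
```

```text
clock: 16.2
eef_pos: [590.0, -104.6, 177.0]
eef_rot: [-1.569, 0.001, -1.505]
wrist_force: [-0.3, 0.6, -2.3]
finger_gap: 66.7
pos [ 590.  -104.6  177. ] rot [-1.569e+00  1.000e-03 -1.505e+00] gap 66.7 F [-0.3  0.6 -2.3] t 16.2
to (590.5, -104.3, 75) tx ty tz [-0.     0.51   0.002] turn -0.0
```

View pics/side8.png

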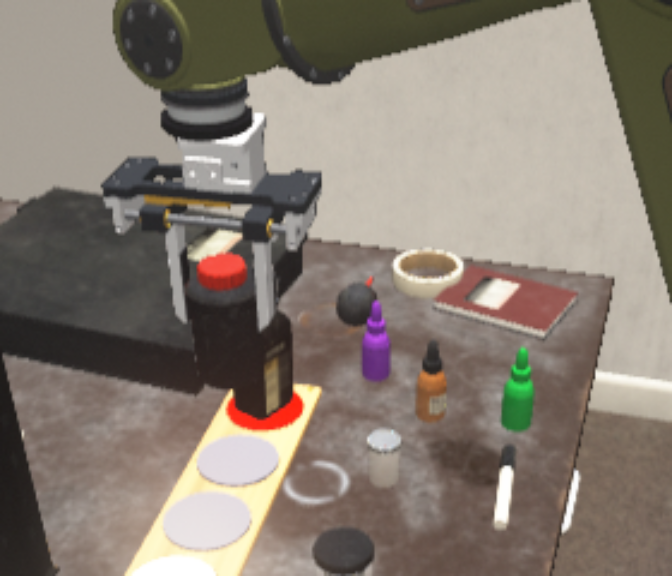

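```bash
python3 -m creep '[{"tx":0,"ty":0.04,"tz":0.002,"turn":0,"fingers":62},{"tx":0,"ty":0.12,"tz":0.002,"turn":0,"fingers":62},{"tx":0,"ty":0.22,"tz":0.002,"turn":0,"fingers":62},{"tx":0,"ty":0.32,"tz":0.002,"turn":0,"fingers":62},{"tx":0,"ty":0.41,"tz":0.002,"turn":0,"fingers":62},{"tx":0,"ty":0.47,"tz":0.002,"turn":0,"fingers":62},{"tx":0,"ty":0.49,"tz":0.002,"turn":0,"fingers":62},{"tx":0,"ty":0.498,"tz":0.002,"turn":0,"fingers":62},{"tx":0,"ty":0.503,"tz":0.002,"turn":0,"fingers":62},{"tx":0,"ty":0.508,"tz":0.002,"turn":0,"fingers":62},{"tx":0,"ty":0.512,"tz":0.002,"turn":0,"fingers":62},{"tx":0,"ty":0.515,"tz":0.002,"turn":0,"fingers":62},{"tx":0,"ty":0.515,"tz":0.002,"turn":0,"fingers":62},{"tx":0,"ty":0.515,"tz":0.002,"turn":0,"fingers":62}]'
python3 - <<'E'
from h import *
plan((590.5,-104.3,73.6))
E
```

```text
clock: 17.65
eef_pos: [590.6, -104.4, 74.3]
eef_rot: [-1.569, 0.001, -1.505]
wrist_force: [-0.1, -0.1, -2.1]
finger_gap: 66.2
pos [ 590.6 -104.4   74.3] rot [-1.569e+00  1.000e-03 -1.505e+00] gap 66.2 F [-0.1 -0.1 -2.1] t 17.65
to (590.5, -104.3, 73.6) tx ty tz [-0.     0.003 -0.   ] turn -0.0
```

```bash
python3 -m creep '[{"tx":0,"ty":0.003,"tz":0,"turn":0,"fingers":62},{"tx":0,"ty":0.006,"tz":0,"turn":0,"fingers":62},{"tx":0,"ty":0.006,"tz":0,"turn":0,"fingers":62},{"tx":0,"ty":0.006,"tz":0,"turn":0,"fingers":62}]'
python3 - <<'E'
from h import *
plan((590.5,-104.3,73.6))
E
```

```text
clock: 18.05
eef_pos: [590.8, -104.3, 73.6]
eef_rot: [-1.568, 0.001, -1.505]
wrist_force: [-2.5, 2.0, 5.5]
finger_gap: 66.3
pos [ 590.8 -104.3   73.6] rot [-1.568e+00  1.000e-03 -1.505e+00] gap 66.3 F [-2.5  2.   5.5] t 18.05
to (590.5, -104.3, 73.6) tx ty tz [-0.     0.    -0.001] turn -0.0
```

The wrist force reads +5.5 N, so the tank is down. I'll release it.

```bash
python3 -m creep '[{"tx":0,"ty":0,"tz":0,"turn":0,"fingers":70},{"tx":0,"ty":0,"tz":0,"turn":0,"fingers":76},{"tx":0,"ty":0,"tz":0,"turn":0,"fingers":86},{"tx":0,"ty":0,"tz":0,"turn":0,"fingers":92},{"tx":0,"ty":0,"tz":0,"turn":0,"fingers":92},{"tx":0,"ty":-0.05,"tz":0,"turn":0,"fingers":92},{"tx":0,"ty":-0.15,"tz":0,"turn":0,"fingers":92},{"tx":0,"ty":-0.3,"tz":0,"turn":0,"fingers":92},{"tx":0,"ty":-0.45,"tz":0,"turn":0,"fingers":92},{"tx":0,"ty":-0.55,"tz":0,"turn":0,"fingers":92},{"tx":0,"ty":-0.55,"tz":0,"turn":0,"fingers":92}]'
python3 - <<'E'
from h import *
plan((425.3,-251.2,150))
from cell import optics
c2=optics.camera("side"); cv2.imwrite("pics/side9.png",cv2.resize(c2["frame"][40:280,130:410,::-1],None,fx=2.4,fy=2.4))
E
```

```text
clock: 19.15
eef_pos: [591.6, -104.7, 187.3]
eef_rot: [-1.563, -0.0, -1.505]
wrist_force: [0.3, 0.9, -0.3]
finger_gap: 91.6
pos [ 591.6 -104.7  187.3] rot [-1.563 -0.    -1.505] gap 91.6 F [ 0.3  0.9 -0.3] t 19.15
to (425.3, -251.2, 150) tx ty tz [ 0.676  0.18  -0.88 ] turn -0.0
```

View pics/side9.png

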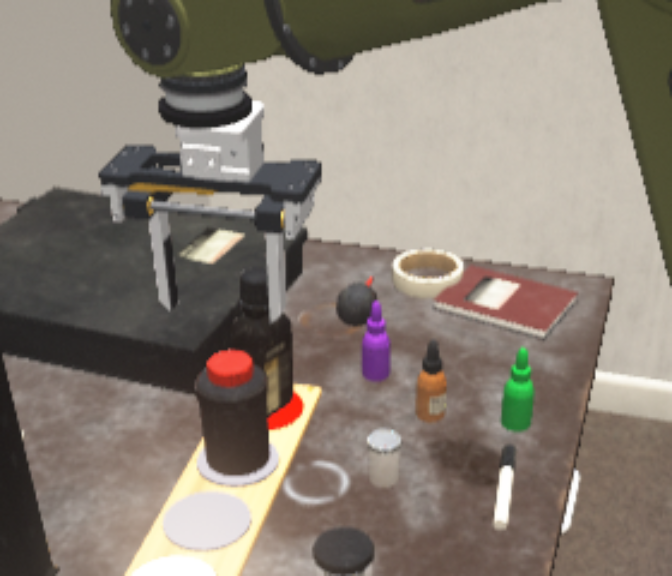

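The tank is upright on the grey next to red. The dropper is next.

```bash
python3 -m creep '[{"tx":0.05,"ty":0,"tz":-0.2,"turn":0,"fingers":60},{"tx":0.15,"ty":0,"tz":-0.4,"turn":0,"fingers":60},{"tx":0.3,"ty":0,"tz":-0.58,"turn":0,"fingers":60},{"tx":0.45,"ty":0,"tz":-0.72,"turn":0,"fingers":60},{"tx":0.6,"ty":0,"tz":-0.83,"turn":0,"fingers":60},{"tx":0.676,"ty":0,"tz":-0.88,"turn":0,"fingers":60},{"tx":0.676,"ty":0.1,"tz":-0.88,"turn":0,"fingers":60},{"tx":0.676,"ty":0.22,"tz":-0.88,"turn":0,"fingers":60},{"tx":0.676,"ty":0.35,"tz":-0.88,"turn":0,"fingers":60},{"tx":0.676,"ty":0.35,"tz":-0.88,"turn":0,"fingers":60},{"tx":0.676,"ty":0.35,"tz":-0.88,"turn":0,"fingers":60}]'
python3 - <<'E'
from h import *
plan((425.2,-251.3,13))
from cell import optics
c2=optics.camera("side"); print(proj(c2,(455,-251.3,115)),proj(c2,(395,-251.3,115)))
cv2.imwrite("pics/side10.png",cv2.resize(c2["frame"][90:290,200:420,::-1],None,fx=3,fy=3))
E
```

```text
clock: 20.3
eef_pos: [424.3, -250.8, 113.9]
eef_rot: [-1.567, 0.001, -1.505]
wrist_force: [0.4, 0.2, 0.4]
finger_gap: 59.9
pos [ 424.3 -250.8  113.9] rot [-1.567e+00  1.000e-03 -1.505e+00] gap 59.9 F [0.4 0.2 0.4] t 20.3
to (425.2, -251.3, 13) tx ty tz [0.003 0.505 0.002] turn -0.0
[298.39204786 174.1005593 ] [322.11210625 177.48874974]
```

View pics/side10.png

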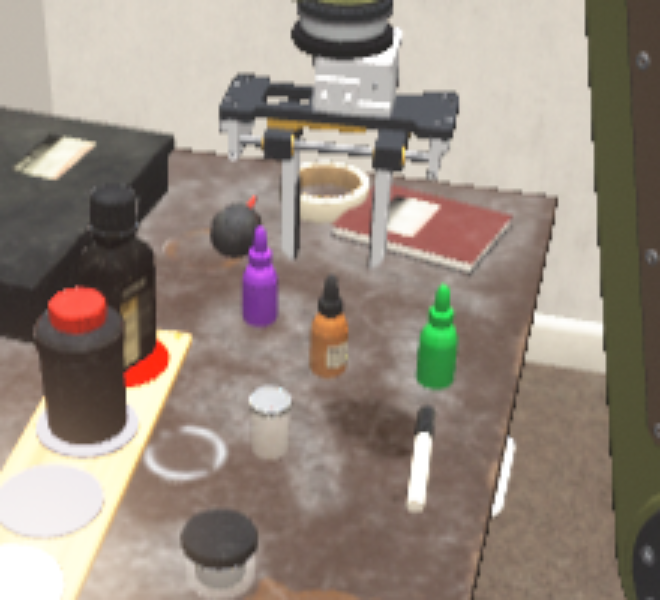

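```bash
python3 -m creep '[{"tx":0.003,"ty":0.1,"tz":0.003,"turn":0,"fingers":60},{"tx":0.003,"ty":0.2,"tz":0.004,"turn":0,"fingers":60},{"tx":0.003,"ty":0.3,"tz":0.004,"turn":0,"fingers":60},{"tx":0.003,"ty":0.4,"tz":0.004,"turn":0,"fingers":60},{"tx":0.003,"ty":0.46,"tz":0.004,"turn":0,"fingers":60},{"tx":0.003,"ty":0.495,"tz":0.004,"turn":0,"fingers":60},{"tx":0.003,"ty":0.495,"tz":0.004,"turn":0,"fingers":60},{"tx":0.003,"ty":0.495,"tz":0.004,"turn":0,"fingers":48},{"tx":0.003,"ty":0.495,"tz":0.004,"turn":0,"fingers":40},{"tx":0.003,"ty":0.495,"tz":0.004,"turn":0,"fingers":34},{"tx":0.003,"ty":0.495,"tz":0.004,"turn":0,"fingers":28},{"tx":0.003,"ty":0.495,"tz":0.004,"turn":0,"fingers":26},{"tx":0.003,"ty":0.495,"tz":0.004,"turn":0,"fingers":26},{"tx":0.003,"ty":0.495,"tz":0.004,"turn":0,"fingers":26},{"tx":0.003,"ty":0.495,"tz":0.004,"turn":0,"fingers":26}]' 15
python3 - <<'E'
from h import *
plan((425.2,-251.3,13))
E
```

```text
clock: 21.85
eef_pos: [426.3, -251.8, 16.1]
eef_rot: [-1.565, -0.0, -1.504]
wrist_force: [-1.3, 0.4, 5.6]
finger_gap: 31.5
pos [ 426.3 -251.8   16.1] rot [-1.565 -0.    -1.504] gap 31.5 F [-1.3  0.4  5.6] t 21.85
to (425.2, -251.3, 13) tx ty tz [-0.003  0.015 -0.005] turn -0.0
```

```bash
python3 -m creep '[{"tx":0,"ty":-0.03,"tz":0,"turn":0,"fingers":26},{"tx":0,"ty":-0.1,"tz":0,"turn":0,"fingers":26},{"tx":0,"ty":-0.22,"tz":0,"turn":0,"fingers":26},{"tx":0,"ty":-0.36,"tz":0,"turn":0,"fingers":26},{"tx":0,"ty":-0.46,"tz":0,"turn":0,"fingers":26},{"tx":0,"ty":-0.5,"tz":0,"turn":0,"fingers":26},{"tx":0,"ty":-0.5,"tz":0,"turn":0,"fingers":26},{"tx":-0.07,"ty":-0.5,"tz":0,"turn":0,"fingers":26},{"tx":-0.2,"ty":-0.5,"tz":0,"turn":0,"fingers":26},{"tx":-0.37,"ty":-0.5,"tz":0,"turn":0,"fingers":26},{"tx":-0.55,"ty":-0.5,"tz":0.02,"turn":0,"fingers":26},{"tx":-0.73,"ty":-0.5,"tz":0.04,"turn":0,"fingers":26},{"tx":-0.88,"ty":-0.5,"tz":0.06,"turn":0,"fingers":26},{"tx":-0.97,"ty":-0.5,"tz":0.06,"turn":0,"fingers":26},{"tx":-1,"ty":-0.5,"tz":0.06,"turn":0,"fingers":26},{"tx":-1,"ty":-0.5,"tz":0.06,"turn":0,"fingers":26}]'
python3 - <<'E'
from h import *
plan((584.2,-9.6,116))
from cell import optics
c2=optics.camera("side")
cv2.imwrite("pics/side11.png",cv2.resize(c2["frame"][90:290,180:400,::-1],None,fx=3,fy=3))
E
```

```text
clock: 23.45
eef_pos: [423.9, -50.7, 115.5]
eef_rot: [-1.567, 0.0, -1.503]
wrist_force: [0.4, -0.6, -0.8]
finger_gap: 31.4
pos [423.9 -50.7 115.5] rot [-1.567  0.    -1.503] gap 31.4 F [ 0.4 -0.6 -0.8] t 23.45
to (584.2, -9.6, 116) tx ty tz [-0.151  0.001  0.813] turn 0.0
```

View pics/side11.png

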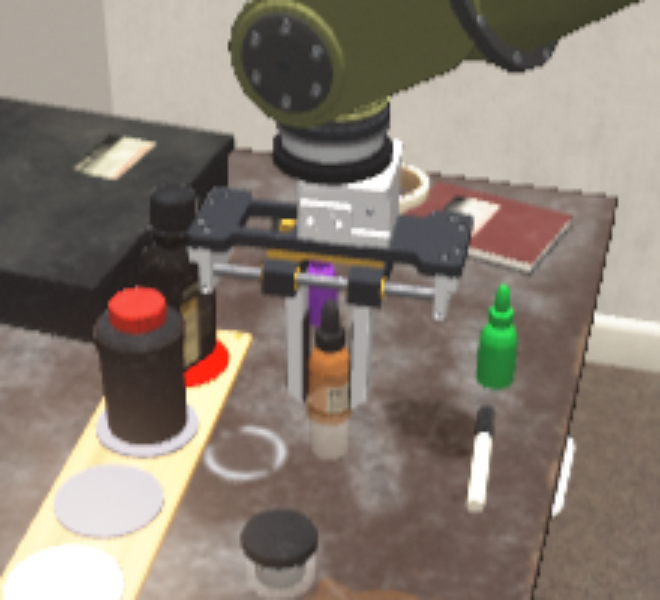

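The dropper is held upright. Now forward to the second grey.

```bash
python3 -m creep '[{"tx":-0.05,"ty":0,"tz":0.02,"turn":0,"fingers":26},{"tx":-0.1,"ty":0,"tz":0.1,"turn":0,"fingers":26},{"tx":-0.14,"ty":0,"tz":0.22,"turn":0,"fingers":26},{"tx":-0.151,"ty":0,"tz":0.36,"turn":0,"fingers":26},{"tx":-0.151,"ty":0,"tz":0.5,"turn":0,"fingers":26},{"tx":-0.151,"ty":0,"tz":0.64,"turn":0,"fingers":26},{"tx":-0.151,"ty":0,"tz":0.75,"turn":0,"fingers":26},{"tx":-0.151,"ty":0,"tz":0.8,"turn":0,"fingers":26},{"tx":-0.151,"ty":0,"tz":0.813,"turn":0,"fingers":26},{"tx":-0.151,"ty":0,"tz":0.813,"turn":0,"fingers":26},{"tx":-0.151,"ty":0,"tz":0.813,"turn":0,"fingers":26},{"tx":-0.151,"ty":0,"tz":0.813,"turn":0,"fingers":26}]'
python3 - <<'E'
from h import *
plan((584.2,-9.6,32.1))
E
```

```text
clock: 24.7
eef_pos: [584.0, -10.5, 116.5]
eef_rot: [-1.566, 0.0, -1.504]
wrist_force: [-0.2, -0.6, 0.1]
finger_gap: 31.6
pos [584.  -10.5 116.5] rot [-1.566  0.    -1.504] gap 31.6 F [-0.2 -0.6  0.1] t 24.7
to (584.2, -9.6, 32.1) tx ty tz [-0.004  0.422 -0.   ] turn -0.0
```

```bash
python3 -m creep '[{"tx":-0.004,"ty":0.04,"tz":0,"turn":0,"fingers":26},{"tx":-0.004,"ty":0.12,"tz":0,"turn":0,"fingers":26},{"tx":-0.004,"ty":0.22,"tz":0,"turn":0,"fingers":26},{"tx":-0.004,"ty":0.31,"tz":0,"turn":0,"fingers":26},{"tx":-0.004,"ty":0.37,"tz":0,"turn":0,"fingers":26},{"tx":-0.004,"ty":0.395,"tz":0,"turn":0,"fingers":26},{"tx":-0.004,"ty":0.405,"tz":0,"turn":0,"fingers":26},{"tx":-0.004,"ty":0.412,"tz":0,"turn":0,"fingers":26},{"tx":-0.004,"ty":0.417,"tz":0,"turn":0,"fingers":26},{"tx":-0.004,"ty":0.42,"tz":0,"turn":0,"fingers":26},{"tx":-0.004,"ty":0.42,"tz":0,"turn":0,"fingers":26},{"tx":-0.004,"ty":0.42,"tz":0,"turn":0,"fingers":26}]'
python3 - <<'E'
from h import *
plan((584.2,-9.6,32.1))
E
```

```text
clock: 25.9
eef_pos: [584.4, -9.7, 32.7]
eef_rot: [-1.566, 0.0, -1.504]
wrist_force: [0.1, 0.6, -0.8]
finger_gap: 31.5
pos [584.4  -9.7  32.7] rot [-1.566  0.    -1.504] gap 31.5 F [ 0.1  0.6 -0.8] t 25.9
to (584.2, -9.6, 32.1) tx ty tz [-0.     0.003 -0.001] turn -0.0
```

```bash
python3 -m creep '[{"tx":0,"ty":0.003,"tz":0,"turn":0,"fingers":26},{"tx":0,"ty":0.005,"tz":0,"turn":0,"fingers":26},{"tx":0,"ty":0.005,"tz":0,"turn":0,"fingers":26},{"tx":0,"ty":0.005,"tz":0,"turn":0,"fingers":26}]'
python3 - <<'E'
from h import *
plan((584.2,-9.6,32.1))
E
```

```text
clock: 26.3
eef_pos: [584.5, -9.6, 32.1]
eef_rot: [-1.565, 0.0, -1.504]
wrist_force: [-1.8, 0.9, 6.1]
finger_gap: 31.5
pos [584.5  -9.6  32.1] rot [-1.565  0.    -1.504] gap 31.5 F [-1.8  0.9  6.1] t 26.3
to (584.2, -9.6, 32.1) tx ty tz [-0.     0.    -0.002] turn -0.0
```

```bash
python3 -m creep '[{"tx":0,"ty":0,"tz":0,"turn":0,"fingers":33},{"tx":0,"ty":0,"tz":0,"turn":0,"fingers":38},{"tx":0,"ty":0,"tz":0,"turn":0,"fingers":48},{"tx":0,"ty":0,"tz":0,"turn":0,"fingers":60},{"tx":0,"ty":0,"tz":0,"turn":0,"fingers":60},{"tx":0,"ty":-0.05,"tz":0,"turn":0,"fingers":60},{"tx":0,"ty":-0.15,"tz":0,"turn":0,"fingers":60},{"tx":0,"ty":-0.3,"tz":0,"turn":0,"fingers":60},{"tx":0,"ty":-0.45,"tz":0,"turn":0,"fingers":60},{"tx":0,"ty":-0.55,"tz":0,"turn":0,"fingers":60},{"tx":0,"ty":-0.55,"tz":0,"turn":0,"fingers":60}]'
python3 - <<'E'
from h import *
plan((444,-132.2,100))
from cell import optics
c2=optics.camera("side")
cv2.imwrite("pics/side12.png",cv2.resize(c2["frame"][90:340,150:400,::-1],None,fx=2.4,fy=2.4))
E
```

```text
clock: 27.4
eef_pos: [585.2, -9.8, 145.6]
eef_rot: [-1.56, -0.001, -1.504]
wrist_force: [0.8, 0.4, 0.6]
finger_gap: 60.0
pos [585.2  -9.8 145.6] rot [-1.560e+00 -1.000e-03 -1.504e+00] gap 60.0 F [0.8 0.4 0.6] t 27.4
to (444, -132.2, 100) tx ty tz [ 0.563  0.221 -0.748] turn -0.0
```

View pics/side12.png

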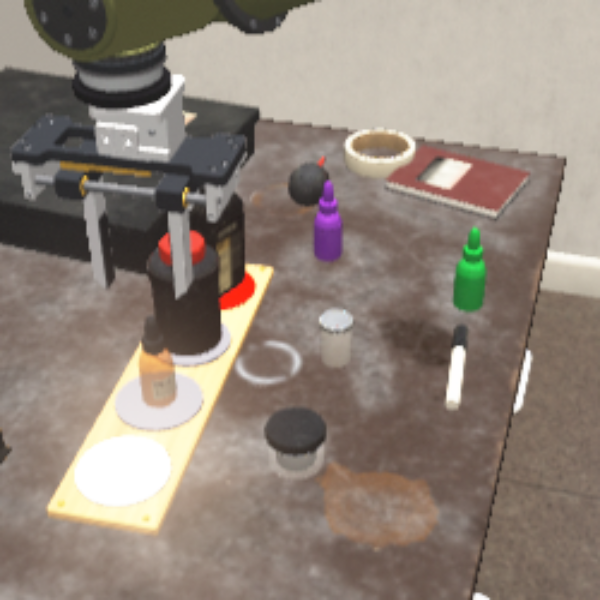

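The dropper is upright on the next grey. The canister is next.

```bash
python3 -m creep '[{"tx":0,"ty":0,"tz":-0.2,"turn":0,"fingers":60},{"tx":0.08,"ty":0,"tz":-0.42,"turn":0,"fingers":60},{"tx":0.25,"ty":0,"tz":-0.6,"turn":0,"fingers":60},{"tx":0.43,"ty":0,"tz":-0.71,"turn":0,"fingers":60},{"tx":0.563,"ty":0.1,"tz":-0.748,"turn":0,"fingers":60},{"tx":0.563,"ty":0.25,"tz":-0.748,"turn":0,"fingers":60},{"tx":0.563,"ty":0.35,"tz":-0.748,"turn":0,"fingers":60},{"tx":0.563,"ty":0.35,"tz":-0.748,"turn":0,"fingers":60},{"tx":0.563,"ty":0.35,"tz":-0.748,"turn":0,"fingers":60}]' 8
python3 - <<'E'
from h import *
plan((444,-132.2,6))
from cell import optics
c2=optics.camera("side")
cv2.imwrite("pics/side13.png",cv2.resize(c2["frame"][90:340,150:400,::-1],None,fx=2.4,fy=2.4))
E
```

```text
clock: 28.35
eef_pos: [443.0, -131.9, 72.1]
eef_rot: [-1.564, 0.0, -1.504]
wrist_force: [0.7, 0.0, 0.9]
finger_gap: 60.3
pos [ 443.  -131.9   72.1] rot [-1.564  0.    -1.504] gap 60.3 F [0.7 0.  0.9] t 28.35
to (444, -132.2, 6) tx ty tz [0.002 0.331 0.003] turn -0.0
```

View pics/side13.png

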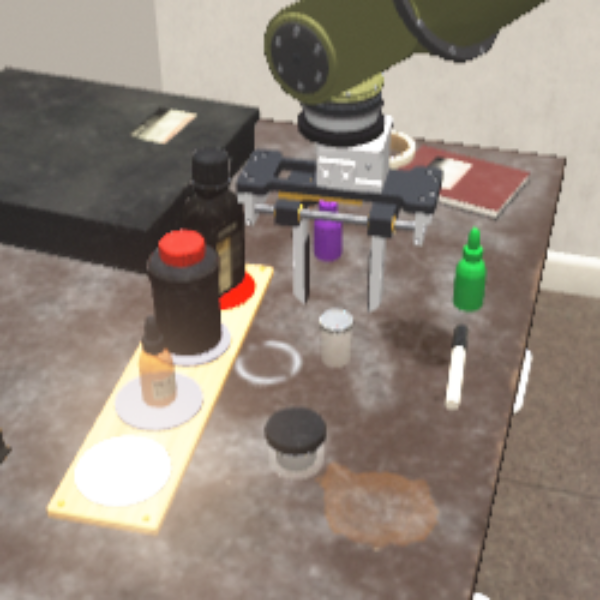

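```bash
python3 -m creep '[{"tx":0.002,"ty":0.1,"tz":0.003,"turn":0,"fingers":60},{"tx":0.002,"ty":0.2,"tz":0.003,"turn":0,"fingers":60},{"tx":0.002,"ty":0.28,"tz":0.003,"turn":0,"fingers":60},{"tx":0.002,"ty":0.325,"tz":0.003,"turn":0,"fingers":60},{"tx":0.002,"ty":0.325,"tz":0.003,"turn":0,"fingers":54},{"tx":0.002,"ty":0.325,"tz":0.003,"turn":0,"fingers":48},{"tx":0.002,"ty":0.325,"tz":0.003,"turn":0,"fingers":42},{"tx":0.002,"ty":0.325,"tz":0.003,"turn":0,"fingers":38},{"tx":0.002,"ty":0.325,"tz":0.003,"turn":0,"fingers":34},{"tx":0.002,"ty":0.325,"tz":0.003,"turn":0,"fingers":31},{"tx":0.002,"ty":0.325,"tz":0.003,"turn":0,"fingers":28},{"tx":0.002,"ty":0.325,"tz":0.003,"turn":0,"fingers":26},{"tx":0.002,"ty":0.325,"tz":0.003,"turn":0,"fingers":26},{"tx":0.002,"ty":0.325,"tz":0.003,"turn":0,"fingers":26},{"tx":0.002,"ty":0.325,"tz":0.003,"turn":0,"fingers":26}]' 10
python3 - <<'E'
from h import *
plan((444,-132.2,6))
E
```

```text
clock: 29.9
eef_pos: [444.8, -132.4, 8.0]
eef_rot: [-1.562, -0.001, -1.504]
wrist_force: [0.1, 0.4, 5.4]
finger_gap: 33.0
pos [ 444.8 -132.4    8. ] rot [-1.562e+00 -1.000e-03 -1.504e+00] gap 33.0 F [0.1 0.4 5.4] t 29.9
to (444, -132.2, 6) tx ty tz [-0.001  0.01  -0.004] turn 0.0
```

```bash
python3 -m creep '[{"tx":0,"ty":-0.03,"tz":0,"turn":0,"fingers":26},{"tx":0,"ty":-0.1,"tz":0,"turn":0,"fingers":26},{"tx":0,"ty":-0.22,"tz":0,"turn":0,"fingers":26},{"tx":0,"ty":-0.34,"tz":0,"turn":0,"fingers":26},{"tx":0,"ty":-0.42,"tz":0,"turn":0,"fingers":26},{"tx":0,"ty":-0.45,"tz":0,"turn":0,"fingers":26},{"tx":-0.07,"ty":-0.45,"tz":0,"turn":0,"fingers":26},{"tx":-0.2,"ty":-0.45,"tz":0,"turn":0,"fingers":26},{"tx":-0.37,"ty":-0.45,"tz":0,"turn":0,"fingers":26},{"tx":-0.55,"ty":-0.45,"tz":0,"turn":0,"fingers":26},{"tx":-0.73,"ty":-0.45,"tz":0.04,"turn":0,"fingers":26},{"tx":-0.88,"ty":-0.45,"tz":0.06,"turn":0,"fingers":26},{"tx":-0.97,"ty":-0.45,"tz":0.06,"turn":0,"fingers":26},{"tx":-1,"ty":-0.45,"tz":0.06,"turn":0,"fingers":26},{"tx":-1,"ty":-0.45,"tz":0.06,"turn":0,"fingers":26}]'
python3 - <<'E'
from h import *
plan((577.8,85.2,98))
from cell import optics
c2=optics.camera("side")
cv2.imwrite("pics/side14.png",cv2.resize(c2["frame"][90:340,150:400,::-1],None,fx=2.4,fy=2.4))
E
```

```text
clock: 31.4
eef_pos: [442.0, 68.6, 97.3]
eef_rot: [-1.564, -0.001, -1.502]
wrist_force: [-0.2, -0.7, -0.5]
finger_gap: 33.5
pos [442.   68.6  97.3] rot [-1.564e+00 -1.000e-03 -1.502e+00] gap 33.5 F [-0.2 -0.7 -0.5] t 31.4
to (577.8, 85.2, 98) tx ty tz [-0.036  0.001  0.683] turn 0.0
```

View pics/side14.png

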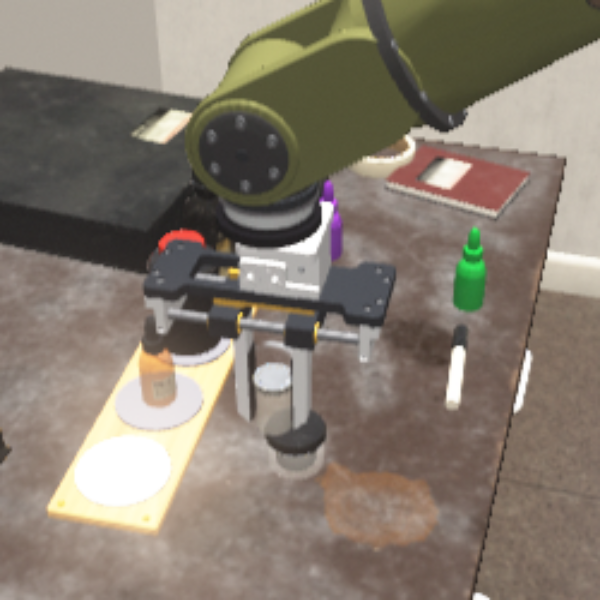

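```bash
python3 -m creep '[{"tx":-0.02,"ty":0,"tz":0.04,"turn":0,"fingers":26},{"tx":-0.036,"ty":0,"tz":0.12,"turn":0,"fingers":26},{"tx":-0.036,"ty":0,"tz":0.23,"turn":0,"fingers":26},{"tx":-0.036,"ty":0,"tz":0.34,"turn":0,"fingers":26},{"tx":-0.036,"ty":0,"tz":0.45,"turn":0,"fingers":26},{"tx":-0.036,"ty":0,"tz":0.55,"turn":0,"fingers":26},{"tx":-0.036,"ty":0,"tz":0.62,"turn":0,"fingers":26},{"tx":-0.036,"ty":0,"tz":0.66,"turn":0,"fingers":26},{"tx":-0.036,"ty":0,"tz":0.683,"turn":0,"fingers":26},{"tx":-0.036,"ty":0,"tz":0.683,"turn":0,"fingers":26},{"tx":-0.036,"ty":0,"tz":0.683,"turn":0,"fingers":26}]'
python3 - <<'E'
from h import *
plan((577.8,85.2,24))
E
```

```text
clock: 32.55
eef_pos: [577.6, 84.2, 98.4]
eef_rot: [-1.563, -0.001, -1.503]
wrist_force: [0.1, 0.2, -0.6]
finger_gap: 33.2
pos [577.6  84.2  98.4] rot [-1.563e+00 -1.000e-03 -1.503e+00] gap 33.2 F [ 0.1  0.2 -0.6] t 32.55
to (577.8, 85.2, 24) tx ty tz [-0.005  0.372 -0.002] turn 0.0
```

```bash
python3 -m creep '[{"tx":-0.004,"ty":0.04,"tz":-0.002,"turn":0,"fingers":26},{"tx":-0.004,"ty":0.12,"tz":-0.002,"turn":0,"fingers":26},{"tx":-0.004,"ty":0.21,"tz":-0.002,"turn":0,"fingers":26},{"tx":-0.004,"ty":0.28,"tz":-0.002,"turn":0,"fingers":26},{"tx":-0.004,"ty":0.33,"tz":-0.002,"turn":0,"fingers":26},{"tx":-0.004,"ty":0.35,"tz":-0.002,"turn":0,"fingers":26},{"tx":-0.004,"ty":0.358,"tz":-0.002,"turn":0,"fingers":26},{"tx":-0.004,"ty":0.364,"tz":-0.002,"turn":0,"fingers":26},{"tx":-0.004,"ty":0.369,"tz":-0.002,"turn":0,"fingers":26},{"tx":-0.004,"ty":0.37,"tz":-0.002,"turn":0,"fingers":26},{"tx":-0.004,"ty":0.37,"tz":-0.002,"turn":0,"fingers":26},{"tx":-0.004,"ty":0.37,"tz":-0.002,"turn":0,"fingers":26}]'
python3 - <<'E'
from h import *
plan((577.8,85.2,24))
E
```

```text
clock: 33.75
eef_pos: [577.8, 84.9, 24.6]
eef_rot: [-1.563, -0.001, -1.504]
wrist_force: [-0.6, -0.6, -0.0]
finger_gap: 33.2
pos [577.8  84.9  24.6] rot [-1.563e+00 -1.000e-03 -1.504e+00] gap 33.2 F [-0.6 -0.6 -0. ] t 33.75
to (577.8, 85.2, 24) tx ty tz [-0.001  0.003 -0.   ] turn 0.0
```

```bash
python3 -m creep '[{"tx":0,"ty":0.003,"tz":0,"turn":0,"fingers":26},{"tx":0,"ty":0.005,"tz":0,"turn":0,"fingers":26},{"tx":0,"ty":0.005,"tz":0,"turn":0,"fingers":26},{"tx":0,"ty":0.005,"tz":0,"turn":0,"fingers":26}]'
python3 - <<'E'
from h import *
plan((577.8,85.2,24))
E
```

```text
clock: 34.15
eef_pos: [578.1, 85.0, 24.0]
eef_rot: [-1.562, -0.001, -1.503]
wrist_force: [0.3, -0.8, 5.0]
finger_gap: 33.2
pos [578.1  85.   24. ] rot [-1.562e+00 -1.000e-03 -1.503e+00] gap 33.2 F [ 0.3 -0.8  5. ] t 34.15
to (577.8, 85.2, 24) tx ty tz [-0.001  0.    -0.001] turn 0.0
```

The reading is 5 N, so the canister is in contact with the coaster. I'll release, go straight up, then back well clear so the top camera can see.

```bash
python3 -m creep '[{"tx":0,"ty":0,"tz":0,"turn":0,"fingers":35},{"tx":0,"ty":0,"tz":0,"turn":0,"fingers":38},{"tx":0,"ty":0,"tz":0,"turn":0,"fingers":46},{"tx":0,"ty":0,"tz":0,"turn":0,"fingers":58},{"tx":0,"ty":0,"tz":0,"turn":0,"fingers":60},{"tx":0,"ty":-0.05,"tz":0,"turn":0,"fingers":60},{"tx":0,"ty":-0.15,"tz":0,"turn":0,"fingers":60},{"tx":0,"ty":-0.3,"tz":0,"turn":0,"fingers":60},{"tx":0,"ty":-0.45,"tz":0,"turn":0,"fingers":60},{"tx":0,"ty":-0.6,"tz":-0.1,"turn":0,"fingers":60},{"tx":0,"ty":-0.6,"tz":-0.3,"turn":0,"fingers":60},{"tx":0,"ty":-0.6,"tz":-0.55,"turn":0,"fingers":60},{"tx":-0.2,"ty":-0.6,"tz":-0.8,"turn":0,"fingers":60},{"tx":-0.45,"ty":-0.6,"tz":-1,"turn":0,"fingers":60},{"tx":-0.7,"ty":-0.6,"tz":-1,"turn":0,"fingers":60},{"tx":-1,"ty":-0.6,"tz":-1,"turn":0,"fingers":60},{"tx":-1,"ty":-0.6,"tz":-1,"turn":0,"fingers":60},{"tx":-1,"ty":-0.6,"tz":-1,"turn":0,"fingers":60}]'
python3 - <<'E'
from h import *
from cell import optics
c=optics.camera("top"); np.savez("topF.npz",**c); c2=optics.camera("side"); np.savez("sideF.npz",**c2)
cv2.imwrite("pics/sideF.png",c2["frame"][:,:,::-1])
cv2.imwrite("pics/topF.png",c["frame"][:,:,::-1])
X=heights(c)
E
```

```text
clock: 35.95
eef_pos: [363.3, 274.0, 142.9]
eef_rot: [-1.562, 0.0, -1.5]
wrist_force: [-0.6, -0.3, -1.1]
finger_gap: 59.8
```

View pics/sideF.png

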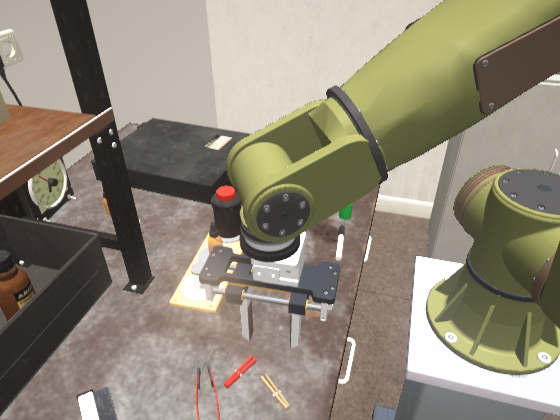

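View pics/topF.png

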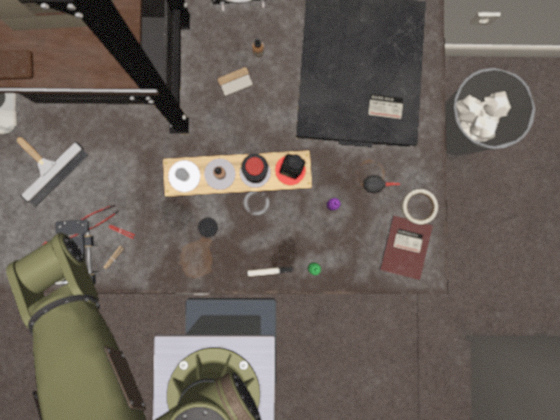

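The top view shows all four upright: canister on white (182,175), dropper on grey (219,172), tank on grey (255,167) and bottle on red (292,166). The jar (208,227) and blower (374,184) look unmoved. I'll measure how well each is centred.

```bash
python3 - <<'E'
from h import *
c=np.load("topF.npz"); X=heights(c); Z=X[...,2]
T=dict(can=((577.8,85.2),51+16,34),drop=((584.2,-9.6),96+16,0),tank=((590.5,-104.3),116+16,44),bottle=((596.9,-199.1),158+16,38))
for n,((x,y),h,d) in T.items():
    u,v=proj(c,(x,y,h)).round().astype(int); r=14 if d==0 else 18
    w=X[v-r:v+r+1,u-r:u+r+1].reshape(-1,3)
    for lo,hi,lab in [(h-7,h+9,"top")]+{"drop":[(45,75,"shoulder")],"tank":[(108,121,"lid")],"bottle":[(114,136,"shoulder")],"can":[]}[n]:
        p=w[(w[:,2]>lo)&(w[:,2]<hi)]
        if len(p)<3: print(n,lab,len(p)); continue
        q,rr=cv2.minEnclosingCircle(p[:,:2].astype(np.float32)); a=cv2.minAreaRect(p[:,:2].astype(np.float32))
        print(n,lab,"z",np.median(p[:,2]).round(1),"mean off",(p[:,:2].mean(0)-(x,y)).round(1),"circ off",np.round(np.array(q)-(x,y),1),"r",round(rr,1),"rect off",np.round(np.array(a[0])-(x,y),1),np.round(a[1],0))
a=np.load("top0.npz"); X0=heights(a)
for n,u,v,lo,r in [("jar",208,227,30,15),("blower",374,184,25,16)]:
    for XX in (X0,X):
        w=XX[v-r:v+r+1,u-r:u+r+1].reshape(-1,3); p=w[w[:,2]>lo]; print(n,p.mean(0).round(1),len(p))
E
```

```text
can top z 66.8 mean off [-0.9 -0.1] circ off [-0.8  0.1] r 16.8 rect off [-1.5 -0.7] [32. 32.]
drop top z 109.9 mean off [-1.1 -1.9] circ off [-1.6 -2.1] r 5.0 rect off [-1.  -1.9] [8. 9.]
drop shoulder z 66.2 mean off [-4.8 -4.1] circ off [-1.1 -1.9] r 16.0 rect off [-1.  -1.9] [29. 31.]
tank top z 132.7 mean off [-1.2 -0.4] circ off [-0.8 -0.4] r 21.3 rect off [-1.1 -0.5] [41. 39.]
tank lid z 114.2 mean off [-2.6 -0.7] circ off [-1.  -0.6] r 34.7 rect off [-1.  -0.3] [67. 68.]
bottle top z 173.9 mean off [-1.8 -3.5] circ off [-1.7 -3.4] r 18.7 rect off [-1.8 -3.6] [35. 35.]
bottle shoulder z 123.0 mean off [-6.5  1.6] circ off [-1.6 -1.6] r 31.1 rect off [-0.6 -2. ] [56. 46.]
jar [439.7  17.8  42.4] 325
jar [439.6  18.   42.3] 325
blower [ 557.  -421.    41.1] 336
blower [ 556.9 -421.2   41.2] 333
```

All four sit within about 2–4 mm of their coaster centres, at the right heights, and the bystanders haven't moved. I'm handing the job in.

```bash
python3 - <<'E'
from cell import manip
print(manip.sign_off())
E
```

```text
the job is handed in; nothing more can be done
None
```

I moved all four containers onto the coasters in height order: bottle on red, tank on the next grey, dropper on the other grey and canister on white. Each was lowered until the wrist force showed contact, then released. I signed off at about 36 s of the 109 s allowed.

The last checks, from top-camera depth, with offsets from the coaster centres:

| Container | Top measured at | Expected top | Offset |
|---|---|---|---|
| Bottle | 174 mm | 174 mm | cap 3.9 mm, shoulder about 2 mm |
| Tank | 133 mm | 132 mm | about 1 mm |
| Dropper | 110 mm | 112 mm | about 2 mm |
| Canister | 67 mm | 67 mm | about 1 mm |

- **Bottle:** the cap and shoulder readings differ by about 1.8 mm, which fits a lean of roughly 2 degrees, the amount the task allows.
- **Lens jar and blower:** both read the same as at the start, to 0.2 mm.
- **Gripper:** open and clear of everything, at about 143 mm height. The arm covered much of the last side view, so that check rests on the top camera.

Nothing fell, and the highest wrist force I saw, read at the end of each move, was about 6 N. No check failed.

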